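# Load the gem display tray window up, bin the red-marked boxes and lock the tray

### The job

Fill the display tray: set every good gem box from the mat flat in a pocket of its own with its window and stone facing up, turning over those that lie wrong (the stone slab is there for that), and put every box marked red into the grey reject bin. Once all the good boxes sit properly in their pockets, push the tray's retaining bar by its orange knob fully home over them. Leave the loupe, jar and pliers where they are.

Things in the scene. Friction and masses are not known exactly. Their poses are not given: they have to be found in the camera images.
- gem_a: good gem box (green stone, no red): black square block 40 x 40 x 32 mm, about 60 g, origin at its centre. Its +z axis (the 32 mm way) points out of the window face (stone on white, gold frame); the back has a cork pad. Starts window up, window down or standing on a side. None if absent
- gem_b: good gem box (blue stone, no red): black square block 40 x 40 x 32 mm, about 60 g, origin at its centre. Its +z axis (the 32 mm way) points out of the window face (stone on white, gold frame); the back has a cork pad. Starts window up, window down or standing on a side. None if absent
- gem_c: good gem box (yellow stone, no red): black square block 40 x 40 x 32 mm, about 60 g, origin at its centre. Its +z axis (the 32 mm way) points out of the window face (stone on white, gold frame); the back has a cork pad. Starts window up, window down or standing on a side. None if absent
- gem_d: good gem box (violet stone, no red): black square block 40 x 40 x 32 mm, about 60 g, origin at its centre. Its +z axis (the 32 mm way) points out of the window face (stone on white, gold frame); the back has a cork pad. Starts window up, window down or standing on a side. None if absent
- reject_a: reject gem box, marked by a red band round its sides, red cross on the window, red dot on the back: black square block 40 x 40 x 32 mm, about 60 g, origin at its centre. Its +z axis (the 32 mm way) points out of the window face (stone on white, gold frame); the back has a cork pad. Starts window up, window down or standing on a side. None if absent
- reject_b: reject gem box, marked by a red band round its sides, red cross on the window, red dot on the back: black square block 40 x 40 x 32 mm, about 60 g, origin at its centre. Its +z axis (the 32 mm way) points out of the window face (stone on white, gold frame); the back has a cork pad. Starts window up, window down or standing on a side. None if absent
- tray: dark wooden display tray, fixed, height of its pocket walls 18 mm. Origin on the bench under the middle of the row of pockets; the row of four runs along its y axis (pitch 55 mm). Base plate 130 (x, from -95 to +35) x 271 (y) x 8 mm; pockets lie at x = 0
- pocket0 (a point): centre of the floor of pocket 0 of the tray, 8 mm above the bench. Pocket 48 x 48 mm with blue felt floor, 10 mm deep, walls 7 mm thick; axes as the tray. Any pocket takes one box, which then stands 22 mm out of it (its top 40 mm above the bench)
- pocket1 (a point): centre of the floor of pocket 1 of the tray, 8 mm above the bench. Pocket 48 x 48 mm with blue felt floor, 10 mm deep, walls 7 mm thick; axes as the tray. Any pocket takes one box, which then stands 22 mm out of it (its top 40 mm above the bench)
- pocket2 (a point): centre of the floor of pocket 2 of the tray, 8 mm above the bench. Pocket 48 x 48 mm with blue felt floor, 10 mm deep, walls 7 mm thick; axes as the tray. Any pocket takes one box, which then stands 22 mm out of it (its top 40 mm above the bench)
- pocket3 (a point): centre of the floor of pocket 3 of the tray, 8 mm above the bench. Pocket 48 x 48 mm with blue felt floor, 10 mm deep, walls 7 mm thick; axes as the tray. Any pocket takes one box, which then stands 22 mm out of it (its top 40 mm above the bench)
- bar (a joint): slide of the tray's aluminium retaining bar, m: 0 to 0.008 at the start = drawn back, on the tray's -x side; 0.056 = pushed fully home along the tray's +x axis, over the boxes' edges. Moves with about 2 N, stays where left. Bar 12 mm wide, 261 mm long, underside 43.5 and top 49.5 mm above the bench (3.5 mm over seated boxes), on two end feet
- bar_knob (a point): top centre of the orange square knob (14 x 14 x 17 mm) in the middle of the retaining bar, 66.5 mm above the bench; moves with the bar, axes as the tray
- slab: pale stone working slab 130 x 130 x 25 mm, fixed, free to set boxes down on and turn them over. Origin at the centre of its underside
- bin_in (a point): centre of the inner floor of the grey reject bin, fixed: open box 120 (its x) x 150 (its y) x 45 mm high, walls and floor 4 mm
- loupe: bystander: steel loupe, upright cylinder 34 mm across, 30 mm high. Origin under its centre
- jar: bystander: small amber jar with black cap, 48 mm across, 45 mm high. Origin under its centre
- pliers: bystander: pliers with black handles lying on the bench, about 150 mm long along their x axis, 12 mm high. Origin under the middle
There are look-alikes about, which are no part of the job. What is shaped like the gem_a but turquoise is not meant.

How it is judged:
On the way, in this order (a step that is already met when the one before it is completed fails the run):
1. every good box sits flat in a pocket, window up, while the bar is still drawn back (((horizontal distance between gem_a and pocket0 below 0.01 m and z of gem_a in the frame of pocket0 below 0.0205 m) or (horizontal distance between gem_a and pocket1 below 0.01 m and z of gem_a in the frame of pocket1 below 0.0205 m) or (horizontal distance between gem_a and pocket2 below 0.01 m and z of gem_a in the frame of pocket2 below 0.0205 m) or (horizontal distance between gem_a and pocket3 below 0.01 m and z of gem_a in the frame of pocket3 below 0.0205 m)) and angle between each of gem_a, gem_b, gem_c, gem_d's own z axis and vertical below 0.15 rad and ((horizontal distance between gem_b and pocket0 below 0.01 m and z of gem_b in the frame of pocket0 below 0.0205 m) or (horizontal distance between gem_b and pocket1 below 0.01 m and z of gem_b in the frame of pocket1 below 0.0205 m) or (horizontal distance between gem_b and pocket2 below 0.01 m and z of gem_b in the frame of pocket2 below 0.0205 m) or (horizontal distance between gem_b and pocket3 below 0.01 m and z of gem_b in the frame of pocket3 below 0.0205 m)) and ((horizontal distance between gem_c and pocket0 below 0.01 m and z of gem_c in the frame of pocket0 below 0.0205 m) or (horizontal distance between gem_c and pocket1 below 0.01 m and z of gem_c in the frame of pocket1 below 0.0205 m) or (horizontal distance between gem_c and pocket2 below 0.01 m and z of gem_c in the frame of pocket2 below 0.0205 m) or (horizontal distance between gem_c and pocket3 below 0.01 m and z of gem_c in the frame of pocket3 below 0.0205 m)) and ((horizontal distance between gem_d and pocket0 below 0.01 m and z of gem_d in the frame of pocket0 below 0.0205 m) or (horizontal distance between gem_d and pocket1 below 0.01 m and z of gem_d in the frame of pocket1 below 0.0205 m) or (horizontal distance between gem_d and pocket2 below 0.01 m and z of gem_d in the frame of pocket2 below 0.0205 m) or (horizontal distance between gem_d and pocket3 below 0.01 m and z of gem_d in the frame of pocket3 below 0.0205 m)) and value of joint bar below 0.02 m), for 0.2 s.
2. the retaining bar is pushed home over the boxes (value of joint bar above 0.05 m), for 0.2 s.
At the end, for the whole second after the job is handed in: Every good box present is in a pocket (centre within 10 mm of the pocket's centre, down on the floor within 4 mm), window up within 0.15 rad; every red-marked box present lies in the reject bin, below its rim; the bar is at 50 mm or more of its 56 mm; all boxes are at rest (((horizontal distance between gem_a and pocket0 below 0.01 m and z of gem_a in the frame of pocket0 below 0.0205 m) or (horizontal distance between gem_a and pocket1 below 0.01 m and z of gem_a in the frame of pocket1 below 0.0205 m) or (horizontal distance between gem_a and pocket2 below 0.01 m and z of gem_a in the frame of pocket2 below 0.0205 m) or (horizontal distance between gem_a and pocket3 below 0.01 m and z of gem_a in the frame of pocket3 below 0.0205 m)) and angle between each of gem_a, gem_b, gem_c, gem_d's own z axis and vertical below 0.15 rad and ((horizontal distance between gem_b and pocket0 below 0.01 m and z of gem_b in the frame of pocket0 below 0.0205 m) or (horizontal distance between gem_b and pocket1 below 0.01 m and z of gem_b in the frame of pocket1 below 0.0205 m) or (horizontal distance between gem_b and pocket2 below 0.01 m and z of gem_b in the frame of pocket2 below 0.0205 m) or (horizontal distance between gem_b and pocket3 below 0.01 m and z of gem_b in the frame of pocket3 below 0.0205 m)) and ((horizontal distance between gem_c and pocket0 below 0.01 m and z of gem_c in the frame of pocket0 below 0.0205 m) or (horizontal distance between gem_c and pocket1 below 0.01 m and z of gem_c in the frame of pocket1 below 0.0205 m) or (horizontal distance between gem_c and pocket2 below 0.01 m and z of gem_c in the frame of pocket2 below 0.0205 m) or (horizontal distance between gem_c and pocket3 below 0.01 m and z of gem_c in the frame of pocket3 below 0.0205 m)) and ((horizontal distance between gem_d and pocket0 below 0.01 m and z of gem_d in the frame of pocket0 below 0.0205 m) or (horizontal distance between gem_d and pocket1 below 0.01 m and z of gem_d in the frame of pocket1 below 0.0205 m) or (horizontal distance between gem_d and pocket2 below 0.01 m and z of gem_d in the frame of pocket2 below 0.0205 m) or (horizontal distance between gem_d and pocket3 below 0.01 m and z of gem_d in the frame of pocket3 below 0.0205 m)) and x of reject_a in the frame of bin_in between -0.056 and 0.056 m and y of reject_a in the frame of bin_in between -0.071 and 0.071 m and z of each of reject_a, reject_b in the frame of bin_in below 0.041 m and x of reject_b in the frame of bin_in between -0.056 and 0.056 m and y of reject_b in the frame of bin_in between -0.071 and 0.071 m and linear speed of each of gem_a, gem_b, gem_c, gem_d, reject_a, reject_b below 0.03 m/s and value of joint bar above 0.05 m); the robot touches nothing.
It fails at once if the loupe is moved more than 4 cm (distance of loupe from where it was at the start of the episode above 0.04 m).
It fails at once if the jar is moved more than 4 cm (distance of jar from where it was at the start of the episode above 0.04 m).
It fails at once if the pliers is moved more than 4 cm (distance of pliers from where it was at the start of the episode above 0.04 m).
Of gem_a, gem_b, gem_c, gem_d only 3 to 4 are there at a start; the rules pass over those that are not, and their reading is None.
Of reject_a, reject_b only 1 to 2 are there at a start; the rules pass over those that are not, and their reading is None.
At some moment in a run one of gem_a, gem_b, gem_c, gem_d, reject_a, reject_b may be knocked a few centimetres aside while the robot is not near it.
Once in a run the grip may slacken for a moment while it holds something.
It also fails if it takes over 210 s, if anything falls off the work surface, if the arm or the gripper's body presses on something with over 40 N, if the wrist force passes 120 N, or if a joint passes its speed limit or range.

### The arm

A 7-joint arm with a two-finger parallel gripper is mounted at the origin on the work surface. World frame = base frame: x ahead of the robot, y to its left, z up, the work surface at z = 0. Lengths are in m, angles in rad, forces in N, time in s.
With the tool pointing down it reaches from about 0.4 to 0.85 m from the base axis. Payload 4.5 kg.
Tool frame: the origin (TCP) lies at the very end of the fingers, on their centre line; the grasp point (between the pads) lies ctrl.hold_point_z behind it (ctrl.hold_point_z is the distance from the TCP to the grasp point, in m); z points along the fingers, y is the line along which they close (so a half turn about z gives the same grasp; the last joint's range is limited). The gripper opens to 88 mm and grips with 3 to 60 N. Pads are 18 mm wide; open, the fingers measure 123 mm over their backs; the gripper's body (75 mm by 187 mm) begins 45 mm behind the grasp point.
Start: joints at [1.205, 0.689, -0.195, 1.565, 0.157, 0.902, -0.215], TCP at [0.243, -0.576, 0.239] pointing down, gripper open.
Joint ranges: [-3.01, 3.01], [-0.46, 2.08], [-1.47, 1.51], [0.13, 2.56], [-1, 4.14], [0.04, 2.09], [-2.66, 2.66]. Speed limits (rad/s): [2.57, 2.57, 3.14, 3.14, 3.14, 3.14, 3.14].

### API

Orientations are given as [roll, pitch, yaw] about the fixed x, y, z axes, in that order (R = Rz(yaw) Ry(pitch) Rx(roll)).
In Python, from plant import monitor, vision, job, ctrl gives the robot as it stands.
- The arm moves only by the shell command python3 -m pendant 'ROWS' [OPENING] [FORCE]. ROWS is JSON, a list of rows, each an object with "delta_pos": the shift along the tool's x, y, z in m, a list of three; "rot": the turn, a rotation vector about the tool's x, y, z in rad, a list of three. A call has 1 to 8 rows; each row is the pose to reach, as a shift and turn from the pose commanded when the call began, along the tool's axes at that moment; what a row does not reach only later rows make up. A row lasts 1/10 s, in which the tool goes at most 50 mm and 8.59 degrees, less where a joint would pass 70% of its speed; a pose out of reach is approached as far as the arm can. A call with a gripper value outside its range is refused whole. OPENING is the opening, from 0 (shut) to 1 (fully open), set as the call begins (- or left out, the last holds). The fingers move at their own pace and stop on an object; FORCE is the grip in N (left out, the last holds). Time passes only in rows, so rows that repeat a pose let the fingers close. It gives the time, the measured TCP pose, the force, the opening and the grip force at its end, in the units of the state.
- monitor.read_state(): the state, without advancing time (a new reading comes with each control period).
- vision.capture(name): name is "scene" or "top" or "wrist"; returns the picture (420x560x3 uint8, blue, green, red); there is no depth.
- vision.calibration(name): a dict with "intrinsics" (3x3 intrinsics, pixels), "origin" and "rotation" of the camera in the world; the wrist camera has in their place "hand_eye" (4x4, takes a point from camera to tool coordinates, whose origin is the TCP and whose axes are the flange's). Camera axes: x right, y down, z forward; pixel columns grow to the right and rows downward; lengths in m; the calibration is good to about 2 mm. A picture is of the moment at which its call begins: read the wrist's pose just before it. calibration takes no time and is no camera call.
- job.finish_job(): hands the job in; it is judged then, once.
The state is a dict: "t": time; "qpos": joint angles; "joint_vel": joint speeds; "joint_torque": joint torques, N m; "eef_pos": TCP position; "ee_rot": TCP orientation; "force": force on the tool from outside, world axes, zero at the start; "moment": the same for the moment, N m; "grip_width": finger opening in m; "grip_force": force on a finger pad.
Only numpy, scipy, OpenCV 4.12 (cv2) and the standard library are available. Lean on these libraries where they do the work, as an engineer would, in place of code of your own. Each camera call takes 0.05 s, during which the arm holds its last target. There are 200 camera calls.

## Working session

There is one attempt and no reset: what is moved stays moved. The work goes in short steps, Python scripts to look and compute and a shell command to move; the robot and the scene stay as the last step left them, time stands still between calls to the robot, and variables do not carry over. Pictures are saved under pics/ and viewed, at most 14 in all, crops included, and the job is handed in when it is done.

```bash
ls; mkdir -p pics
python3 - <<'E'
from plant import monitor, vision, job, ctrl
import cv2, numpy as np
s=monitor.read_state();print(s['t'],s['eef_pos'],s['ee_rot'],s['grip_width'],ctrl.hold_point_z)
for n in('scene','top'):
    cv2.imwrite(f'pics/{n}0.png',cv2.resize(vision.capture(n),(784,588),interpolation=cv2.INTER_CUBIC));print(n,vision.calibration(n))
print(vision.calibration('wrist'))
E
```

```text
pics
0.0 [ 0.24297863 -0.57515718  0.23791063] [-3.13977309e+00  1.44692189e-04  3.99902008e-01] 0.08801250339705302 0.0187
scene {'intrinsics': array([[444.39230617,   0.        , 268.86063693],
       [  0.        , 444.39230617, 210.35594842],
       [  0.        ,   0.        ,   1.        ]]), 'origin': array([1.26625454, 0.01650687, 0.84281218]), 'rotation': array([-2.36173372,  0.01925549,  1.5320601 ])}
top {'intrinsics': array([[379.0355843 ,   0.        , 275.4028985 ],
       [  0.        , 379.0355843 , 215.60430105],
       [  0.        ,   0.        ,   1.        ]]), 'origin': array([0.45220076, 0.018591  , 1.01926844]), 'rotation': array([-3.07300721, -0.01946549, -1.57707266])}
{'intrinsics': array([[334.68304489,   0.        , 278.62116204],
       [  0.        , 334.68304489, 220.17716375],
       [  0.        ,   0.        ,   1.        ]]), 'hand_eye': array([[ 3.38413141e-04, -9.48843694e-01, -3.15745988e-01,
         8.36949598e-02],
       [ 9.99999934e-01,  3.63003755e-04, -1.90681926e-05,
        -3.56394737e-05],
       [ 1.32709714e-04, -3.15745961e-01,  9.48843755e-01,
        -1.46645424e-01],
       [ 0.00000000e+00,  0.00000000e+00,  0.00000000e+00,
         1.00000000e+00]])}
```

View pics/top0.png

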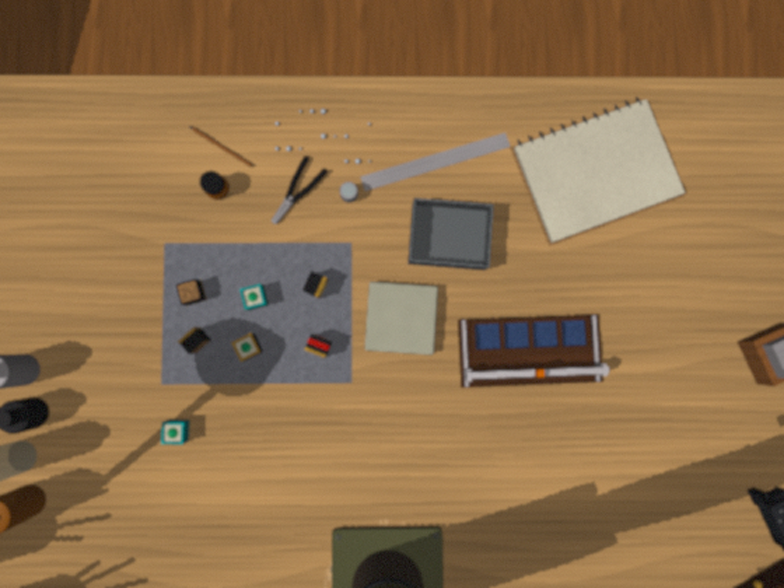

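View pics/scene0.png

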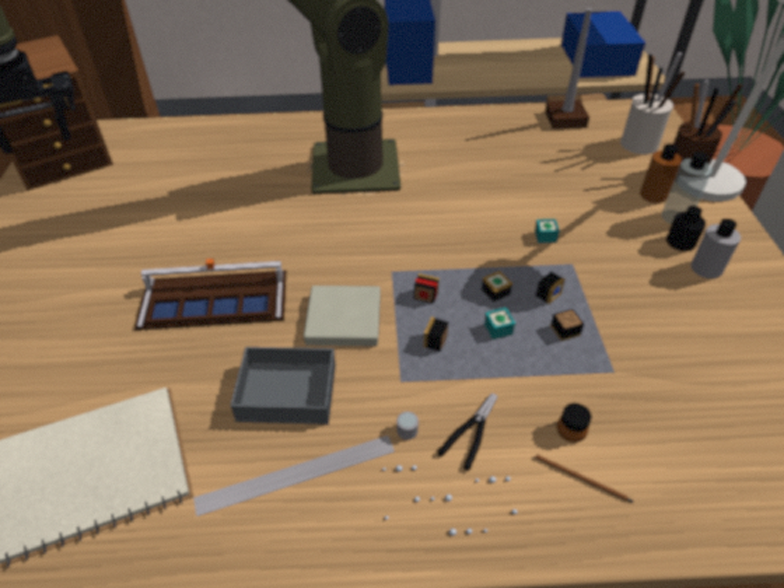

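The top view (784 px) shows:
- **Mat:** green-stone box with gold frame at (246,347), turquoise look-alike at (254,296), cork-up box at (190,292), standing boxes at (194,341) and (315,284), red-banded box at (318,345).
- **Off the mat:** second turquoise look-alike at (174,432).
- **Fixtures:** slab at (402,318), bin at (451,234), tray at (530,350) with knob at (541,373).

What could be taken for gem_a: (246,347), (254,296) and (174,432). I choose (246,347), since the other two are turquoise.

```bash
cat > h.py <<'E'
from plant import monitor, vision, job, ctrl
import cv2, numpy as np
from scipy.spatial.transform import Rotation as Ro
eu=lambda r: Ro.from_euler('xyz',r)
def pose(): 
    s=monitor.read_state(); return np.array(s['eef_pos']),eu(s['ee_rot'])
def cam(name,p=None):
    c=vision.calibration(name);K=c['intrinsics']
    if name=='wrist':
        t,R=p or pose();H=c['hand_eye'];return K,t+R.apply(H[:3,3]),R.as_matrix()@H[:3,:3]
    return K,np.array(c['origin']),eu(c['rotation']).as_matrix()
def ray(C,uv,z):
    K,o,R=C;uv=np.atleast_2d(uv).astype(float)
    d=(R@np.linalg.inv(K)@np.c_[uv,np.ones(len(uv))].T).T
    return o+d*((z-o[2])/d[:,2])[:,None]
def proj(C,P):
    K,o,R=C;q=(K@R.T@(np.atleast_2d(P)-o).T).T;return q[:,:2]/q[:,2:]
def down(yaw,tilt=0): # tilt about world-frame-fixed tool y; tool x=(cos yaw,sin yaw)
    return Ro.from_euler('z',yaw)*Ro.from_euler('x',np.pi)*Ro.from_euler('y',tilt)
def go(p,R,frm=None):
    """rows from pose frm (default: measured) to p,R"""
    t,R0=frm or pose();d=R0.inv().apply(np.array(p)-t);r=(R0.inv()*R).as_rotvec()
    print('d',np.round(d,3).tolist(),'rot',np.round(r,3).tolist(),'n',int(np.ceil(max(np.linalg.norm(d)/.05,np.linalg.norm(r)/.15))))
E
python3 - <<'E'
from h import *
C=cam('top')
for n,uv,z in [('mat',[(164,243),(352,243),(352,383),(164,383)],0),('gem',[(246,347),(254,296),(190,292),(194,341),(315,284),(318,345)],.034),('slab',[(369,282),(438,285),(434,353),(366,351)],.025),('bin',[(412,200),(493,204),(488,268),(410,264)],.045),('traybase',[(459,321),(599,315),(602,381),(461,387)],.008),('pk',[(487,335),(516,335),(545,334),(574,333)],.008),('knob',[(541,373)],.066),('jar',[(210,182)],.045),('pl',[(298,190)],.01),('loupe',[(349,190)],.03)]:
    print(n,ray(C,np.array(uv)/1.4,z)[:,:2].round(3).tolist())
t,R=pose()
go([.46,.2,.33],down(0))
print(dir(ctrl))
E
```

```text
mat [[0.638, 0.424], [0.637, 0.063], [0.368, 0.063], [0.37, 0.418]]
gem [[0.438, 0.257], [0.532, 0.243], [0.54, 0.361], [0.449, 0.352], [0.554, 0.13], [0.441, 0.124]]
slab [[0.558, 0.03], [0.552, -0.1], [0.424, -0.091], [0.429, 0.036]]
bin [[0.709, -0.051], [0.702, -0.203], [0.581, -0.191], [0.589, -0.046]]
traybase [[0.484, -0.142], [0.494, -0.412], [0.368, -0.413], [0.359, -0.143]]
pk [[0.457, -0.195], [0.457, -0.251], [0.458, -0.306], [0.46, -0.362]]
knob [[0.388, -0.279]]
jar [[0.744, 0.324]]
pl [[0.738, 0.166]]
loupe [[0.733, 0.067]]
d [0.502, -0.63, -0.091] rot [-0.002, 0.0, 0.4] n 17
['MotionError', '__class__', '__delattr__', '__dict__', '__dir__', '__doc__', '__eq__', '__format__', '__ge__', '__getattribute__', '__getstate__', '__gt__', '__hash__', '__init__', '__init_subclass__', '__le__', '__lt__', '__module__', '__ne__', '__new__', '__reduce__', '__reduce_ex__', '__repr__', '__setattr__', '__sizeof__', '__str__', '__subclasshook__', '__weakref__', 'hold_point_z']
```

```bash
P="python3 -m pendant"
$P '[{"delta_pos":[0.05,-0.029,-0.015],"rot":[0,0,0.1]},{"delta_pos":[0.1,-0.058,-0.03],"rot":[0,0,0.2]},{"delta_pos":[0.15,-0.087,-0.03],"rot":[0,0,0.3]},{"delta_pos":[0.2,-0.116,-0.03],"rot":[0,0,0.4]},{"delta_pos":[0.25,-0.145,-0.03],"rot":[0,0,0.4]},{"delta_pos":[0.298,-0.173,-0.03],"rot":[0,0,0.4]},{"delta_pos":[0.298,-0.173,-0.03],"rot":[0,0,0.4]}]' 1 20
$P '[{"delta_pos":[0,-0.4,0],"rot":[0,0,0]},{"delta_pos":[0,-0.4,0],"rot":[0,0,0]},{"delta_pos":[0,-0.4,0],"rot":[0,0,0]},{"delta_pos":[0,-0.4,0],"rot":[0,0,0]},{"delta_pos":[0,-0.4,0],"rot":[0,0,0]},{"delta_pos":[0,-0.4,0],"rot":[0,0,0]},{"delta_pos":[0,-0.4,0],"rot":[0,0,0]},{"delta_pos":[0,-0.4,0],"rot":[0,0,0]}]'
$P '[{"delta_pos":[0.03,-0.1,0.03],"rot":[0,0,0]},{"delta_pos":[0.03,-0.1,0.03],"rot":[0,0,0]},{"delta_pos":[0.03,-0.1,0.03],"rot":[0,0,0]},{"delta_pos":[0.03,-0.1,0.03],"rot":[0,0,0]},{"delta_pos":[0.03,-0.1,0.03],"rot":[0,0,0]}]'
python3 - <<'E'
from h import *
p=pose();print(p[0],p[1].as_euler('xyz'))
im=vision.capture('wrist');cv2.imwrite('pics/w0r.png',im)
cv2.imwrite('pics/w0.png',cv2.resize(im,(784,588),interpolation=cv2.INTER_CUBIC))
E
```

```text
t: 0.8
eef_pos: [0.4514, -0.2982, 0.2686]
ee_rot: [-3.141, 0.0, 0.0]
force: [0.9, 0.1, 0.8]
grip_width: 0.0884
grip_force: 0.0
t: 1.6
eef_pos: [0.45, 0.1016, 0.2686]
ee_rot: [3.141, 0.0, -0.0]
force: [0.9, 0.6, 1.3]
grip_width: 0.0881
grip_force: 0.0
t: 2.1
eef_pos: [0.4802, 0.1979, 0.2386]
ee_rot: [3.14, 0.001, -0.002]
force: [-0.6, -1.2, -0.6]
grip_width: 0.0881
grip_force: 0.0
[0.48018491 0.19786538 0.23856755] [ 3.13983675e+00  9.46597023e-04 -1.72914342e-03]
```

View pics/w0.png

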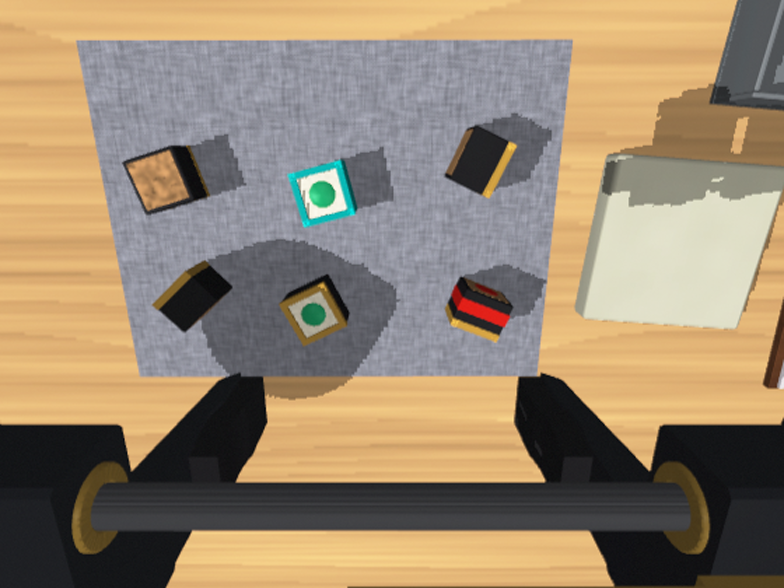

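The wrist view (784 px) shows green gem_a window-up at (315,312), cork-up box at (165,180), standing good boxes at (190,297) and (480,162), the standing red reject at (480,308), and the turquoise look-alike at (322,194). I'll take one close crop of all of them to confirm the choice and get the corners.

Run:
```python
from h import *
im=cv2.imread('pics/w0r.png')
T=[]
for u,v in [(118,129),(136,211),(224,220),(343,115),(343,220),(280,30)]:
    c=im[v-32 if v>40 else 0:][:64, u-32:u+32]
    c=cv2.resize(c,(256,256),interpolation=cv2.INTER_CUBIC)
    for k in range(0,256,40):
        cv2.putText(c,str(u-32+k//4),(k,8),0,.3,(255,255,255));cv2.putText(c,str((v-32 if v>40 else 0)+k//4),(0,k+8),0,.3,(255,255,255));cv2.line(c,(k,10),(k,14),(255,255,255));cv2.line(c,(20,k),(24,k),(255,255,255))
    T.append(c)
cv2.imwrite('pics/w0c.png',np.vstack([np.hstack(T[:3]),np.hstack(T[3:])]))
```

```text
(no output)
```

View pics/w0c.png

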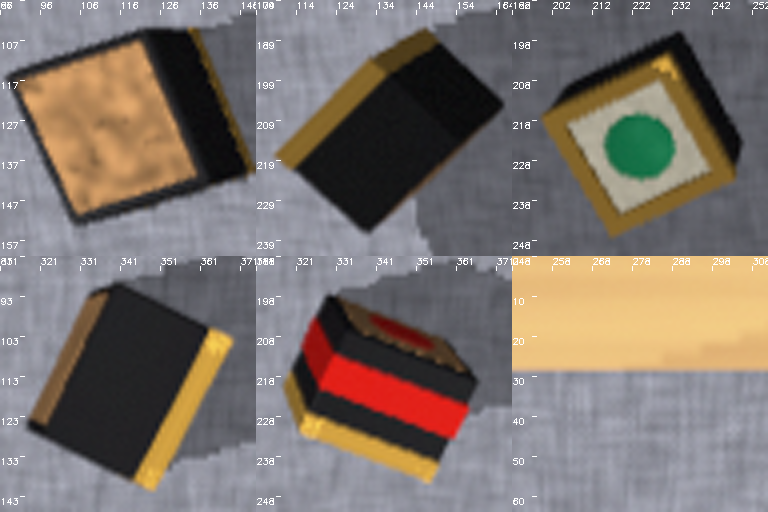

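The crop confirms gem_a (gold frame, green stone). The cork-up box has no red dot. One standing box has its window facing upper-left and the other lower-right. The banded box is the reject.

Run:
```python
from h import *
C=cam('wrist')
D={'cork':((86,97),[(5,77),(148,30),(207,182),(77,223)],.033),
'S1':((104,179),[(19,158),(118,60),(204,140),(112,232)],.041),
'S2':((311,83),[(118,27),(232,86),(150,234),(45,169)],.041),
'R':((311,188),[(44,182),(96,72),(221,122),(176,226)],.041),
'A':((192,188),[(31,118),(156,55),(224,175),(103,237)],.033)}
for k,(o,q,z) in D.items():
    W=ray(C,np.array(q)/4+o,z)[:,:2]
    e=[W[(i+1)%4]-W[i] for i in range(4)]
    print(k,W.mean(0).round(4),'len',np.round([np.linalg.norm(x)*1e3 for x in e],1),'dir deg',np.round([np.degrees(np.arctan2(x[1],x[0])) for x in e],1))
```

```text
cork [0.5444 0.3656] len [39.2 38.2 36.7 38.2] dir deg [ -73.6 -165.4  106.4   18.4]
S1 [0.4543 0.3557] len [40.9 29.9 38.9 30.9] dir deg [ -48.4 -137.9  132.9   45.8]
S2 [0.5573 0.1322] len [31.5 39.4 31.3 36.6] dir deg [-115.3  153.3   59.7  -26.4]
R [0.4425 0.1258] len [33.9 37.4 32.  39.5] dir deg [ -22.  -112.3  161.7   70.5]
A [0.4412 0.2585] len [39.7 39.  39.8 39.9] dir deg [ -63.1 -153.5  118.1   26.5]
```

Run:
```python
from h import *
r=np.radians
print(monitor.read_state()['qpos'])
p=pose()
L=[([.4425,.1258,.09],r(-21)),([.4425,.1258,.012],r(-21)),([.4425,.1258,.13],r(-21)),([.645,-.123,.13],r(2)),([.645,-.123,.03],r(2)),([.645,-.123,.2],r(2))]
for q,y in L:
    R=down(y);go(q,R,p);p=(np.array(q),R)
```

```text
[-0.45225485  0.54904134 -0.04287864  1.8856875   0.03628573  0.7087897
 -2.0899869 ]
d [-0.038, 0.071, 0.149] rot [0.002, 0.0, 0.364] n 4
d [0.0, -0.0, 0.078] rot [0.0, 0.0, 0.0] n 2
d [0.0, 0.0, -0.118] rot [0.0, 0.0, 0.0] n 3
d [0.278, 0.16, 0.0] rot [0.0, 0.0, -0.401] n 7
d [0.0, -0.0, 0.1] rot [0.0, 0.0, 0.0] n 2
d [-0.0, 0.0, -0.17] rot [0.0, 0.0, 0.0] n 4
```

```bash
P="python3 -m pendant"
$P '[{"delta_pos":[-0.038,0.071,0.149],"rot":[0.002,0,0.364]},{"delta_pos":[-0.038,0.071,0.149],"rot":[0.002,0,0.364]},{"delta_pos":[-0.038,0.071,0.149],"rot":[0.002,0,0.364]},{"delta_pos":[-0.038,0.071,0.149],"rot":[0.002,0,0.364]},{"delta_pos":[-0.038,0.071,0.149],"rot":[0.002,0,0.364]}]'
$P '[{"delta_pos":[0,0,0.04],"rot":[0,0,0]},{"delta_pos":[0,0,0.078],"rot":[0,0,0]},{"delta_pos":[0,0,0.078],"rot":[0,0,0]}]'
$P '[{"delta_pos":[0,0,0],"rot":[0,0,0]},{"delta_pos":[0,0,0],"rot":[0,0,0]},{"delta_pos":[0,0,0],"rot":[0,0,0]},{"delta_pos":[0,0,0],"rot":[0,0,0]},{"delta_pos":[0,0,0],"rot":[0,0,0]}]' 0 25
```

```text
t: 2.65
eef_pos: [0.4403, 0.1248, 0.0884]
ee_rot: [3.138, 0.004, -0.369]
force: [0.6, -0.4, -0.1]
grip_width: 0.0881
grip_force: 0.0
t: 2.95
eef_pos: [0.4456, 0.1294, 0.0122]
ee_rot: [3.137, 0.008, -0.365]
force: [-0.3, 0.7, 0.0]
grip_width: 0.0883
grip_force: 0.0
t: 3.45
eef_pos: [0.4463, 0.1299, 0.015]
ee_rot: [3.141, 0.004, -0.364]
force: [0.8, -0.6, 0.1]
grip_width: 0.0505
grip_force: 0.0
```

```bash
P="python3 -m pendant"
$P '[{"delta_pos":[0,0,0],"rot":[0,0,0]},{"delta_pos":[0,0,0],"rot":[0,0,0]},{"delta_pos":[0,0,0],"rot":[0,0,0]}]' 0 25
$P '[{"delta_pos":[0,0,-0.05],"rot":[0,0,0]},{"delta_pos":[0,0,-0.1],"rot":[0,0,0]},{"delta_pos":[0,0,-0.118],"rot":[0,0,0]},{"delta_pos":[0,0,-0.118],"rot":[0,0,0]}]'
```

```text
t: 3.75
eef_pos: [0.4457, 0.1295, 0.0146]
ee_rot: [3.139, 0.005, -0.364]
force: [0.1, -0.7, 5.5]
grip_width: 0.0399
grip_force: 25.0
t: 4.15
eef_pos: [0.448, 0.1303, 0.1345]
ee_rot: [-3.14, 0.001, -0.364]
force: [0.1, -0.3, -1.3]
grip_width: 0.0398
grip_force: 25.0
```

```bash
P="python3 -m pendant"
$P '[{"delta_pos":[0.277,0.162,0],"rot":[0,0,-0.4]},{"delta_pos":[0.277,0.162,0],"rot":[0,0,-0.4]},{"delta_pos":[0.277,0.162,0],"rot":[0,0,-0.4]},{"delta_pos":[0.277,0.162,0],"rot":[0,0,-0.4]},{"delta_pos":[0.277,0.162,0],"rot":[0,0,-0.4]},{"delta_pos":[0.277,0.162,0],"rot":[0,0,-0.4]},{"delta_pos":[0.277,0.162,0],"rot":[0,0,-0.4]},{"delta_pos":[0.277,0.162,0],"rot":[0,0,-0.4]}]'
$P '[{"delta_pos":[0,0,0.05],"rot":[0,0,0]},{"delta_pos":[0,0,0.1],"rot":[0,0,0]},{"delta_pos":[0,0,0.1],"rot":[0,0,0]},{"delta_pos":[0,0,0.1],"rot":[0,0,0]}]'
$P '[{"delta_pos":[0,0,0],"rot":[0,0,0]},{"delta_pos":[0,0,0],"rot":[0,0,0]},{"delta_pos":[0,0,0],"rot":[0,0,0]}]' 0.65
$P '[{"delta_pos":[0,0,-0.05],"rot":[0,0,0]},{"delta_pos":[0,0,-0.1],"rot":[0,0,0]},{"delta_pos":[-0.05,0.05,-0.15],"rot":[0,0,0]},{"delta_pos":[-0.1,0.1,-0.2],"rot":[0,0,0]},{"delta_pos":[-0.13,0.15,-0.21],"rot":[0,0,0]},{"delta_pos":[-0.13,0.15,-0.21],"rot":[0,0,0]},{"delta_pos":[-0.13,0.15,-0.21],"rot":[0,0,0]}]' 0.65
python3 - <<'E'
from h import *
p=pose();print(p[0],p[1].as_euler('xyz'))
im=vision.capture('wrist');cv2.imwrite('pics/w1r.png',im)
cv2.imwrite('pics/w1.png',cv2.resize(im,(784,588),interpolation=cv2.INTER_CUBIC))
np.save('w1p.npy',np.r_[p[0],p[1].as_euler('xyz')])
E
```

```text
t: 4.95
eef_pos: [0.6481, -0.125, 0.1286]
ee_rot: [3.14, 0.007, 0.03]
force: [-0.1, -1.0, -1.2]
grip_width: 0.0397
grip_force: 25.0
t: 5.35
eef_pos: [0.6456, -0.1186, 0.0302]
ee_rot: [-3.14, 0.009, 0.038]
force: [0.7, -0.9, 0.6]
grip_width: 0.0401
grip_force: 25.0
t: 5.65
eef_pos: [0.6487, -0.1205, 0.0338]
ee_rot: [3.141, 0.001, 0.036]
force: [0.0, 0.1, 0.4]
grip_width: 0.0573
grip_force: 0.0
t: 6.35
eef_pos: [0.5214, -0.2796, 0.245]
ee_rot: [3.137, 0.004, 0.031]
force: [-0.7, -0.2, -0.1]
grip_width: 0.0573
grip_force: 0.0
[ 0.52136237 -0.27963198  0.24504779] [3.13725046 0.00374589 0.03070591]
```

View pics/w1.png

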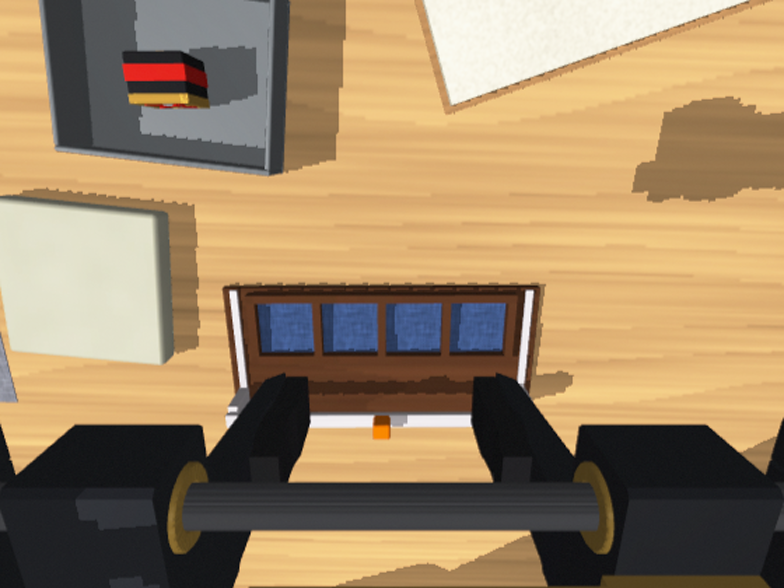

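The reject lies in the bin at (165,80). The four blue pockets are at (288,328), (350,328), (414,328) and (478,328), and the knob at (381,428). Next I'll measure the pockets.

Run:
```python
from h import *
a=np.load('w1p.npy');C=cam('wrist',(a[:3],eu(a[3:])))
im=cv2.imread('pics/w1r.png');hsv=cv2.cvtColor(im,cv2.COLOR_BGR2HSV)
m=cv2.inRange(hsv,(95,60,30),(130,255,255))
for c in sorted([c for c in cv2.findContours(m,0,2)[0] if cv2.contourArea(c)>500],key=lambda c:c[:,0,0].min()):
    b=cv2.boxPoints(cv2.minAreaRect(c)); q=c[:,0].astype(float)
    x,y,w,h=cv2.boundingRect(c); u0,v0,u1,v1=x-.5,y-.5,x+w-.5,y+h-.5
    um=(u0+u1)/2;vm=(v0+v1)/2
    top=ray(C,(um,v0),.018)[0,0];bot=ray(C,(um,v1),.008)[0,0]
    zl,zr=(.008,.018) if um<278 else (.018,.008)
    l=ray(C,(u0,vm),zl)[0,1];r=ray(C,(u1,vm),zr)[0,1]
    print(np.round([(top+bot)/2,(l+r)/2,top-bot,l-r],4))
m=cv2.inRange(hsv,(5,200,120),(15,255,255));n=[c for c in cv2.findContours(m,0,2)[0] if cv2.contourArea(c)>60]
for c in n: print(cv2.boundingRect(c),ray(C,(cv2.boundingRect(c)[0]+cv2.boundingRect(c)[2]/2,cv2.boundingRect(c)[1]+cv2.boundingRect(c)[3]*.75),.0665).round(4))
t=cam('top');print('top check pockets',proj(t,[[.457,-.195,.008]]))
```

```text
[ 0.457  -0.1909  0.0493  0.0505]
[ 0.4586 -0.2464  0.0492  0.0491]
[ 0.4609 -0.3027  0.0478  0.0491]
[ 0.4626 -0.3571  0.0477  0.0506]
top check pockets [[347.91036636 239.33935934]]
```

```bash
cat >> h.py <<'E'
def avgpose(n=1):
    s=monitor.read_state();return np.array(s['eef_pos']),np.array(s['ee_rot'])
def pockets(im,C):
    hsv=cv2.cvtColor(im,cv2.COLOR_BGR2HSV);m=cv2.inRange(hsv,(95,60,30),(130,255,255));o=[]
    for c in sorted([c for c in cv2.findContours(m,0,2)[0] if cv2.contourArea(c)>500],key=lambda c:c[:,0,0].min()):
        x,y,w,h=cv2.boundingRect(c); u0,v0,u1,v1=x-.5,y-.5,x+w-.5,y+h-.5
        um=(u0+u1)/2;vm=(v0+v1)/2
        top=ray(C,(um,v0),.018)[0,0];bot=ray(C,(um,v1),.008)[0,0]
        zl,zr=(.008,.018) if um<278 else (.018,.008)
        o.append([(top+bot)/2,(ray(C,(u0,vm),zl)[0,1]+ray(C,(u1,vm),zr)[0,1])/2])
    return np.array(o)
E
python3 -m pendant '[{"delta_pos":[0,0,0],"rot":[0,0,0]},{"delta_pos":[0,0,0],"rot":[0,0,0]}]'
python3 - <<'E'
from h import *
for i in range(5):
    p=pose();im=vision.capture('wrist')
    print(p[0].round(4),p[1].as_euler('xyz').round(4),pockets(im,cam('wrist',p)).round(4).tolist())
m=[ray(cam('top'),uv,.034)[0] for uv in [(0,0)]]
E
```

```text
t: 6.6
eef_pos: [0.5244, -0.2737, 0.2424]
ee_rot: [-3.141, 0.004, 0.037]
force: [0.0, 0.5, 0.5]
grip_width: 0.0571
grip_force: 0.0
[ 0.5244 -0.2737  0.2424] [-3.1406  0.0042  0.0371] [[0.4572, -0.1905], [0.4586, -0.2459], [0.4607, -0.3019], [0.4628, -0.3573]]
[ 0.5246 -0.273   0.242 ] [-3.1401  0.0048  0.0384] [[0.4574, -0.1911], [0.4589, -0.2465], [0.461, -0.3024], [0.4626, -0.3578]]
[ 0.5246 -0.2729  0.2416] [-3.1399  0.0054  0.0389] [[0.4573, -0.191], [0.4588, -0.2463], [0.461, -0.3022], [0.4626, -0.3576]]
[ 0.5245 -0.273   0.2415] [-3.14    0.0058  0.0389] [[0.4571, -0.1912], [0.4587, -0.2464], [0.4609, -0.3024], [0.4625, -0.3577]]
[ 0.5244 -0.2732  0.2414] [-3.1402  0.006   0.0386] [[0.4577, -0.1914], [0.4586, -0.2467], [0.4608, -0.3026], [0.4629, -0.3572]]
```

```bash
cat >> h.py <<'E'
def plan(L,start=None):
    """L: (pos,yaw deg,tilt deg)"""
    p=start or pose()
    for q,y,t in L:
        R=down(np.radians(y),np.radians(t));go(q,R,p);p=(np.array(q),R)
PK=[(.4574,-.1912),(.4589,-.2465),(.4609,-.3022),(.4627,-.3576)]
def tcp(g,y,t): # grasp point -> tcp
    return np.array(g)+down(np.radians(y),np.radians(t)).apply([0,0,.0187])
E
python3 - <<'E'
from h import *
a=(.4412,.2585)
plan([((.45,.0,.16),27,0),((*a,.08),27,0),((*a,.015),27,0),((*a,.14),27,0),((.47,-.1,.14),92,0),((*PK[3],.1),92,0),((*PK[3],.023),92,0)])
E
```

```text
d [-0.063, -0.276, 0.082] rot [-0.003, 0.006, -0.433] n 6
d [0.11, -0.234, 0.08] rot [0.0, 0.0, 0.0] n 6
d [0.0, -0.0, 0.065] rot [0.0, 0.0, 0.0] n 2
d [0.0, 0.0, -0.125] rot [0.0, 0.0, 0.0] n 3
d [-0.137, 0.333, 0.0] rot [0.0, 0.0, -1.134] n 8
d [-0.257, -0.016, 0.04] rot [0.0, 0.0, 0.0] n 6
d [0.0, -0.0, 0.077] rot [0.0, 0.0, 0.0] n 2
```

```bash
P="python3 -m pendant"
$P '[{"delta_pos":[-0.063,-0.276,0.08],"rot":[-0.003,0.006,-0.433]},{"delta_pos":[-0.063,-0.276,0.08],"rot":[-0.003,0.006,-0.433]},{"delta_pos":[-0.063,-0.276,0.08],"rot":[-0.003,0.006,-0.433]},{"delta_pos":[-0.063,-0.276,0.08],"rot":[-0.003,0.006,-0.433]},{"delta_pos":[-0.063,-0.276,0.08],"rot":[-0.003,0.006,-0.433]},{"delta_pos":[-0.063,-0.276,0.08],"rot":[-0.003,0.006,-0.433]}]' 0.85 | head -3
$P '[{"delta_pos":[0.11,-0.234,0.08],"rot":[0,0,0]},{"delta_pos":[0.11,-0.234,0.08],"rot":[0,0,0]},{"delta_pos":[0.11,-0.234,0.08],"rot":[0,0,0]},{"delta_pos":[0.11,-0.234,0.08],"rot":[0,0,0]},{"delta_pos":[0.11,-0.234,0.08],"rot":[0,0,0]},{"delta_pos":[0.11,-0.234,0.08],"rot":[0,0,0]},{"delta_pos":[0.11,-0.234,0.08],"rot":[0,0,0]},{"delta_pos":[0.11,-0.234,0.08],"rot":[0,0,0]}]'
python3 - <<'E'
from h import *
a=(.4412,.2585)
p=pose();im=vision.capture('wrist');cv2.imwrite('pics/w2.png',im)
plan([((*a,.015),27,0)]);print(proj(cam('wrist'),[[*a,.033],[.544,.3656,.033],[.4543,.3557,.041],[.557,.132,.041]]))
E
```

```text
t: 7.45
eef_pos: [0.4496, 0.0014, 0.1617]
ee_rot: [3.141, -0.0, 0.471]
t: 8.25
eef_pos: [0.4424, 0.2565, 0.0816]
ee_rot: [3.139, 0.001, 0.47]
force: [-0.6, -0.7, -0.1]
grip_width: 0.0748
grip_force: 0.0
d [0.0, -0.004, 0.067] rot [0.003, 0.001, -0.004] n 2
[[272.7385859  248.04704076]
 [172.8610206   -9.92807456]
 [126.98387654 162.01874054]
 [562.69478954 178.20471665]]
```

View pics/w2.png

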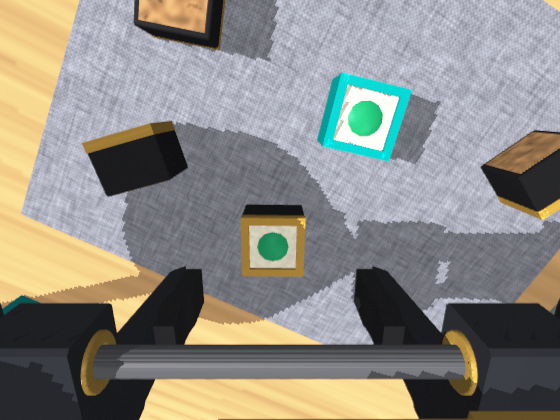

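gem_a sits square between the fingers: its top centre is at (273,246) against a predicted (273,248). I'll grasp it now.

```bash
P="python3 -m pendant"
$P '[{"delta_pos":[0,-0.002,0.035],"rot":[0,0,0]},{"delta_pos":[0,-0.002,0.067],"rot":[0,0,0]},{"delta_pos":[0,-0.002,0.067],"rot":[0,0,0]}]' | head -3
$P '[{"delta_pos":[0,0,0],"rot":[0,0,0]},{"delta_pos":[0,0,0],"rot":[0,0,0]},{"delta_pos":[0,0,0],"rot":[0,0,0]},{"delta_pos":[0,0,0],"rot":[0,0,0]},{"delta_pos":[0,0,0],"rot":[0,0,0]},{"delta_pos":[0,0,0],"rot":[0,0,0]}]' 0 25
$P '[{"delta_pos":[0,0,-0.04],"rot":[0,0,0]},{"delta_pos":[0,0,-0.08],"rot":[0,0,0]},{"delta_pos":[0,0,-0.125],"rot":[0,0,0]},{"delta_pos":[0,0,-0.125],"rot":[0,0,0]}]' | tail -3
$P '[{"delta_pos":[-0.137,0.333,0],"rot":[0,0,-1.134]},{"delta_pos":[-0.137,0.333,0],"rot":[0,0,-1.134]},{"delta_pos":[-0.137,0.333,0],"rot":[0,0,-1.134]},{"delta_pos":[-0.137,0.333,0],"rot":[0,0,-1.134]},{"delta_pos":[-0.137,0.333,0],"rot":[0,0,-1.134]},{"delta_pos":[-0.137,0.333,0],"rot":[0,0,-1.134]},{"delta_pos":[-0.137,0.333,0],"rot":[0,0,-1.134]},{"delta_pos":[-0.137,0.333,0],"rot":[0,0,-1.134]}]'| tail -3
$P '[{"delta_pos":[-0.257,-0.016,0.02],"rot":[0,0,0]},{"delta_pos":[-0.257,-0.016,0.02],"rot":[0,0,0]},{"delta_pos":[-0.257,-0.016,0.02],"rot":[0,0,0]},{"delta_pos":[-0.257,-0.016,0.02],"rot":[0,0,0]},{"delta_pos":[-0.257,-0.016,0.02],"rot":[0,0,0]},{"delta_pos":[-0.257,-0.016,0.02],"rot":[0,0,0]},{"delta_pos":[-0.257,-0.016,0.02],"rot":[0,0,0]},{"delta_pos":[-0.257,-0.016,0.02],"rot":[0,0,0]}]'
python3 - <<'E'
from h import *
pose();vision.capture('wrist')
plan([((*PK[3],.08),92,0),((*PK[3],.023),92,0)])
E
```

```text
t: 8.6
eef_pos: [0.4406, 0.2554, 0.0126]
ee_rot: [3.138, 0.006, 0.467]
t: 9.2
eef_pos: [0.4425, 0.259, 0.0158]
ee_rot: [3.14, -0.002, 0.469]
force: [-0.0, 0.4, 7.2]
grip_width: 0.0399
grip_force: 25.0
force: [0.8, 0.0, -0.5]
grip_width: 0.0397
grip_force: 25.0
force: [0.4, 0.3, -0.5]
grip_width: 0.0395
grip_force: 25.0
t: 11.2
eef_pos: [0.4625, -0.3555, 0.1203]
ee_rot: [3.141, -0.001, 1.605]
force: [0.3, -0.1, 0.1]
grip_width: 0.04
grip_force: 2.5
d [-0.003, -0.0, 0.041] rot [0.001, -0.001, 0.0] n 1
d [0.0, -0.0, 0.057] rot [0.0, 0.0, 0.0] n 2
```

Grip force just fell to 2.5 N, so this is the slackening. I'll re-tighten and check the box in the hand.

```bash
P="python3 -m pendant"
$P '[{"delta_pos":[0,0,0],"rot":[0,0,0]},{"delta_pos":[0,0,0],"rot":[0,0,0]}]' 0 30
python3 - <<'E'
from h import *
p=pose();im=vision.capture('wrist');cv2.imwrite('pics/w3.png',im);print(p[0])
print(proj(cam('wrist',p),[[*(p[0]+[0,0,.019])]]))
plan([((*PK[3],.023),92,0)])
E
```

```text
t: 11.45
eef_pos: [0.463, -0.356, 0.121]
ee_rot: [3.141, 0.001, 1.606]
force: [-0.3, 0.2, -0.7]
grip_width: 0.0398
grip_force: 30.0
[ 0.46297224 -0.35596252  0.1209813 ]
[[275.77542628 307.30569042]]
d [-0.001, -0.0, 0.098] rot [0.001, 0.001, -0.001] n 2
```

View pics/w3.png

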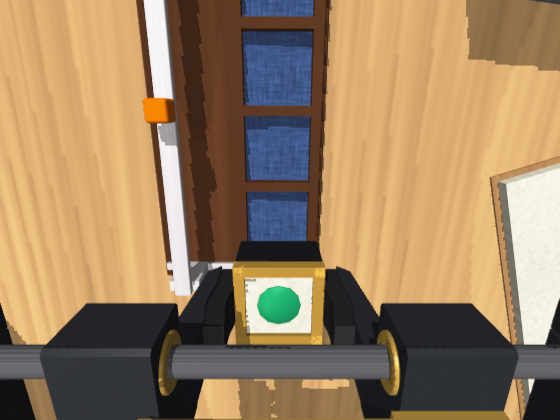

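The box is still held square: green stone at (279,305) against a predicted (276,307), so it hasn't slipped. I'll lower it in, release, and retreat.

```bash
P="python3 -m pendant"
$P '[{"delta_pos":[-0.001,0,0.04],"rot":[0,0,0]},{"delta_pos":[-0.001,0,0.075],"rot":[0,0,0]},{"delta_pos":[-0.001,0,0.085],"rot":[0,0,0]},{"delta_pos":[-0.001,0,0.096],"rot":[0,0,0]},{"delta_pos":[-0.001,0,0.096],"rot":[0,0,0]}]'
$P '[{"delta_pos":[0,0,0],"rot":[0,0,0]},{"delta_pos":[0,0,0],"rot":[0,0,0]},{"delta_pos":[0,0,0],"rot":[0,0,0]}]' 0.62
$P '[{"delta_pos":[0,0,-0.05],"rot":[0,0,0]},{"delta_pos":[0,0,-0.1],"rot":[0,0,0]},{"delta_pos":[0,0,-0.1],"rot":[0,0,0]}]'
python3 - <<'E'
from h import *
p=pose();im=vision.capture('wrist');p=pose();print(p[0])
w=np.array([-.446,-.895,0]);c=np.array([.5573,.1322,.021]);g=c+.006*w+[0,0,.003]
C=cam('wrist',p);print(C)
hsv=cv2.cvtColor(im,cv2.COLOR_BGR2HSV);m=cv2.inRange(hsv,(65,100,40),(80,255,255))
M=cv2.moments(m);print('stone',ray(C,(M['m10']/M['m00'],M['m01']/M['m00']),.040))
print(tcp(g,63.5,45))
u=down(np.radians(63.5),np.radians(45)).apply([0,0,-1])
plan([((.47,-.05,.2),63.5,0),(tcp(g,63.5,45)+.09*u,63.5,45),(tcp(g,63.5,45),63.5,45)])
E
```

```text
t: 12.0
eef_pos: [0.4632, -0.3585, 0.0249]
ee_rot: [3.14, 0.001, 1.603]
force: [-0.8, -0.3, -0.7]
grip_width: 0.0396
grip_force: 30.0
t: 12.3
eef_pos: [0.4631, -0.359, 0.0256]
ee_rot: [3.139, 0.002, 1.603]
force: [-0.1, 0.3, -0.7]
grip_width: 0.0543
grip_force: 0.0
t: 12.6
eef_pos: [0.4666, -0.3597, 0.1312]
ee_rot: [3.13, 0.007, 1.603]
force: [1.6, -0.7, -0.5]
grip_width: 0.0546
grip_force: 0.0
[ 0.46471483 -0.35946842  0.1284218 ]
(array([[334.68304489,   0.        , 278.62116204],
       [  0.        , 334.68304489, 220.17716375],
       [  0.        ,   0.        ,   1.        ]]), array([ 0.46224192, -0.27587648,  0.27465001]), array([[ 0.99946266,  0.02788518,  0.01722829],
       [ 0.03193596, -0.94679869, -0.32023793],
       [ 0.00738183,  0.32061605, -0.94718048]]))
stone [[ 0.46238181 -0.35813864  0.04      ]]
[0.56052403 0.13866362 0.0107771 ]
d [0.309, 0.016, -0.073] rot [0.008, 0.003, 0.494] n 7
d [0.146, -0.003, 0.126] rot [0.0, 0.785, -0.0] n 6
d [-0.0, -0.0, 0.09] rot [0.0, 0.0, 0.0] n 2
```

gem_a is in pocket 3: stone at (0.4624,-0.3581) and pocket at (0.4627,-0.3576). Next is S2, with a tilted approach.

```bash
P="python3 -m pendant"
$P '[{"delta_pos":[0.309,0.016,-0.073],"rot":[0.008,0.003,0.494]},{"delta_pos":[0.309,0.016,-0.073],"rot":[0.008,0.003,0.494]},{"delta_pos":[0.309,0.016,-0.073],"rot":[0.008,0.003,0.494]},{"delta_pos":[0.309,0.016,-0.073],"rot":[0.008,0.003,0.494]},{"delta_pos":[0.309,0.016,-0.073],"rot":[0.008,0.003,0.494]},{"delta_pos":[0.309,0.016,-0.073],"rot":[0.008,0.003,0.494]},{"delta_pos":[0.309,0.016,-0.073],"rot":[0.008,0.003,0.494]},{"delta_pos":[0.309,0.016,-0.073],"rot":[0.008,0.003,0.494]}]' 0.85 | head -3
$P '[{"delta_pos":[0.03,0,0.0],"rot":[0,0.14,0]},{"delta_pos":[0.06,0,0.03],"rot":[0,0.28,0]},{"delta_pos":[0.09,0,0.05],"rot":[0,0.42,0]},{"delta_pos":[0.12,0,0.08],"rot":[0,0.56,0]},{"delta_pos":[0.146,-0.003,0.1],"rot":[0,0.7,0]},{"delta_pos":[0.146,-0.003,0.126],"rot":[0,0.785,0]},{"delta_pos":[0.146,-0.003,0.126],"rot":[0,0.785,0]},{"delta_pos":[0.146,-0.003,0.126],"rot":[0,0.785,0]}]'
python3 - <<'E'
from h import *
p=pose();im=vision.capture('wrist');cv2.imwrite('pics/w4.png',im);print(monitor.read_state()['qpos'])
w=np.array([-.446,-.895,0]);c=np.array([.5573,.1322,.021]);g=c+.006*w+[0,0,.003]
a=np.array([-.895,.446,0])
print(proj(cam('wrist',p),[c+[0,0,.02]+s*w*.016+t*a*.02 for s,t in((1,1),(1,-1),(-1,-1),(-1,1))]).round())
plan([(tcp(g,63.5,45),63.5,45)])
E
```

```text
t: 13.45
eef_pos: [0.4686, -0.0457, 0.1977]
ee_rot: [-3.135, -0.002, 1.115]
t: 14.25
eef_pos: [0.5111, 0.0698, 0.0751]
ee_rot: [-3.084, -0.578, 1.126]
force: [-0.5, 0.1, -0.7]
grip_width: 0.075
grip_force: 0.0
[ 0.6874203   1.13895304 -1.00248345  2.15828508  1.59765305  0.29661749
 -1.84965241]
[[274. 194.]
 [338. 196.]
 [338. 150.]
 [277. 148.]]
d [0.038, 0.022, 0.094] rot [-0.073, 0.204, 0.001] n 3
```

View pics/w4.png

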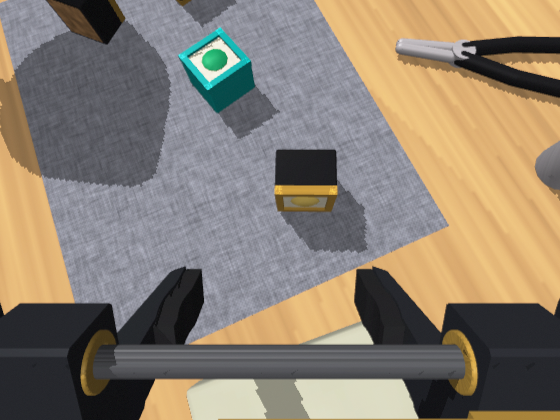

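The standing box is gem_c (yellow stone at (306,201)). Its top corners match the prediction within 3 px. The tilt is still catching up, so I'll finish it before going in.

```bash
P="python3 -m pendant"
$P '[{"delta_pos":[0.022,0.022,0.014],"rot":[-0.073,0.204,0]},{"delta_pos":[0.022,0.022,0.014],"rot":[-0.073,0.204,0]},{"delta_pos":[0.022,0.022,0.014],"rot":[-0.073,0.204,0]},{"delta_pos":[0.022,0.022,0.014],"rot":[-0.073,0.204,0]},{"delta_pos":[0.022,0.022,0.014],"rot":[-0.073,0.204,0]},{"delta_pos":[0.022,0.022,0.014],"rot":[-0.073,0.204,0]},{"delta_pos":[0.022,0.022,0.014],"rot":[-0.073,0.204,0]}]'
python3 - <<'E'
from h import *
print(monitor.read_state()['qpos'].round(2) if hasattr(monitor.read_state()['qpos'],'round') else monitor.read_state()['qpos'])
w=np.array([-.446,-.895,0]);c=np.array([.5573,.1322,.021]);g=c+.006*w+[0,0,.003]
plan([(tcp(g,63.5,45),63.5,45)])
E
```

```text
t: 15.0
eef_pos: [0.5425, 0.0866, 0.0776]
ee_rot: [3.124, -0.78, 1.128]
force: [-0.1, 0.9, 0.1]
grip_width: 0.075
grip_force: 0.0
[ 0.8   1.32 -1.18  2.17  2.01  0.37 -2.12]
d [-0.008, -0.007, 0.086] rot [0.004, 0.005, 0.014] n 2
```

```bash
P="python3 -m pendant"
$P '[{"delta_pos":[-0.008,-0.007,0.03],"rot":[0.004,0.005,0.014]},{"delta_pos":[-0.008,-0.007,0.06],"rot":[0.004,0.005,0.014]},{"delta_pos":[-0.008,-0.007,0.086],"rot":[0.004,0.005,0.014]},{"delta_pos":[-0.008,-0.007,0.086],"rot":[0.004,0.005,0.014]},{"delta_pos":[-0.008,-0.007,0.086],"rot":[0.004,0.005,0.014]}]'
python3 - <<'E'
from h import *
w=np.array([-.446,-.895,0]);c=np.array([.5573,.1322,.021]);g=c+.006*w+[0,0,.003]
vision.capture('wrist');print(pose()[0])
plan([(tcp(g,63.5,45),63.5,45)])
E
```

```text
t: 15.5
eef_pos: [0.5601, 0.1393, 0.0103]
ee_rot: [-3.136, -0.788, 1.104]
force: [0.4, 0.8, -0.5]
grip_width: 0.0746
grip_force: 0.0
[0.56012815 0.13870423 0.0105232 ]
d [0.0, 0.0, -0.0] rot [-0.002, -0.002, -0.003] n 1
```

```bash
P="python3 -m pendant"
$P '[{"delta_pos":[0,0,0],"rot":[0,0,0]},{"delta_pos":[0,0,0],"rot":[0,0,0]},{"delta_pos":[0,0,0],"rot":[0,0,0]},{"delta_pos":[0,0,0],"rot":[0,0,0]},{"delta_pos":[0,0,0],"rot":[0,0,0]},{"delta_pos":[0,0,0],"rot":[0,0,0]}]' 0 25 | tail -3
$P '[{"delta_pos":[0.03,0,-0.03],"rot":[0,0,0]},{"delta_pos":[0.06,0,-0.06],"rot":[0,0,0]},{"delta_pos":[0.1,0,-0.1],"rot":[0,0,0]},{"delta_pos":[0.1,0,-0.1],"rot":[0,0,0]},{"delta_pos":[0.1,0,-0.1],"rot":[0,0,0]}]'
python3 - <<'E'
from h import *
vision.capture('wrist');print(pose()[0])
s=np.array([.494,-.028,.041]); g=s+[.003,0,.006]
T=tcp(g,0,-45);print(T)
plan([((.52,.02,.17),40,0),(T+[0,0,.08],0,-45),(T,0,-45)])
E
```

```text
force: [-0.3, -1.0, 1.1]
grip_width: 0.04
grip_force: 25.0
t: 16.65
eef_pos: [0.5613, 0.1383, 0.1523]
ee_rot: [-3.14, -0.788, 1.106]
force: [0.4, -0.2, -1.4]
grip_width: 0.0398
grip_force: 25.0
[0.56060023 0.13777315 0.15027477]
[ 0.4837771 -0.028      0.0337771]
d [-0.073, 0.016, -0.101] rot [-0.164, -0.774, 0.385] n 6
d [-0.059, 0.013, 0.056] rot [0.274, -0.753, 0.661] n 7
d [0.057, -0.0, 0.057] rot [0.0, 0.0, 0.0] n 2
```

```bash
P="python3 -m pendant"
$P '[{"delta_pos":[-0.01,0.002,-0.02],"rot":[-0.027,-0.129,0.064]},{"delta_pos":[-0.02,0.005,-0.03],"rot":[-0.055,-0.258,0.128]},{"delta_pos":[-0.036,0.008,-0.05],"rot":[-0.082,-0.387,0.192]},{"delta_pos":[-0.05,0.01,-0.07],"rot":[-0.109,-0.516,0.257]},{"delta_pos":[-0.06,0.013,-0.09],"rot":[-0.137,-0.645,0.32]},{"delta_pos":[-0.073,0.016,-0.101],"rot":[-0.164,-0.774,0.385]},{"delta_pos":[-0.073,0.016,-0.101],"rot":[-0.164,-0.774,0.385]},{"delta_pos":[-0.073,0.016,-0.101],"rot":[-0.164,-0.774,0.385]}]'
python3 - <<'E'
from h import *
vision.capture('wrist');print(monitor.read_state()['qpos'])
s=np.array([.494,-.028,.041]); g=s+[.003,0,.006]
T=tcp(g,0,-45)
plan([(T+[0,0,.08],0,-45),(T,0,-45)])
E
```

```text
t: 17.5
eef_pos: [0.5192, 0.0213, 0.1682]
ee_rot: [-3.137, -0.001, 0.701]
force: [0.4, -0.5, -0.3]
grip_width: 0.0399
grip_force: 25.0
[ 0.44846275  0.85236145 -1.02264124  1.92800146  0.92505717  0.92780352
 -1.91763862]
d [-0.058, 0.015, 0.054] rot [0.27, -0.752, 0.665] n 7
d [0.057, -0.0, 0.057] rot [0.0, 0.0, 0.0] n 2
```

```bash
P="python3 -m pendant"
$P '[{"delta_pos":[-0.01,0.002,0.01],"rot":[0.034,-0.094,0.083]},{"delta_pos":[-0.02,0.004,0.02],"rot":[0.068,-0.188,0.166]},{"delta_pos":[-0.03,0.006,0.03],"rot":[0.1,-0.282,0.25]},{"delta_pos":[-0.04,0.009,0.035],"rot":[0.135,-0.376,0.332]},{"delta_pos":[-0.05,0.012,0.04],"rot":[0.17,-0.47,0.415]},{"delta_pos":[-0.058,0.015,0.054],"rot":[0.2,-0.564,0.5]},{"delta_pos":[-0.058,0.015,0.054],"rot":[0.24,-0.66,0.58]},{"delta_pos":[-0.058,0.015,0.054],"rot":[0.27,-0.752,0.665]}]'
python3 - <<'E'
from h import *
vision.capture('wrist');print(monitor.read_state()['qpos'])
s=np.array([.494,-.028,.041]); g=s+[.003,0,.006]
T=tcp(g,0,-45)
plan([(T+[0,0,.08],0,-45),(T,0,-45)])
E
```

```text
t: 18.35
eef_pos: [0.4842, -0.0287, 0.1142]
ee_rot: [3.138, 0.788, -0.008]
force: [1.0, -0.0, -0.8]
grip_width: 0.0396
grip_force: 25.0
[ 0.30754511  1.18333724 -0.73886961  1.35055508  0.43636513  1.62170893
 -2.08724454]
d [-0.002, -0.002, -0.001] rot [-0.003, 0.007, -0.012] n 1
d [0.057, -0.0, 0.057] rot [0.0, 0.0, 0.0] n 2
```

```bash
P="python3 -m pendant"
$P '[{"delta_pos":[0.03,0,0.03],"rot":[0,0,-0.01]},{"delta_pos":[0.045,0,0.045],"rot":[0,0,-0.01]},{"delta_pos":[0.05,0,0.05],"rot":[0,0,-0.01]},{"delta_pos":[0.055,0,0.056],"rot":[0,0,-0.01]},{"delta_pos":[0.055,0,0.056],"rot":[0,0,-0.01]}]'
$P '[{"delta_pos":[0,0,0],"rot":[0,0,0]},{"delta_pos":[0,0,0],"rot":[0,0,0]},{"delta_pos":[0,0,0],"rot":[0,0,0]},{"delta_pos":[0,0,0],"rot":[0,0,0]},{"delta_pos":[0,0,0],"rot":[0,0,0]}]' 0.85
$P '[{"delta_pos":[0,0,-0.04],"rot":[0,0,0]},{"delta_pos":[0,0,-0.08],"rot":[0,0,0]},{"delta_pos":[-0.03,0,-0.1],"rot":[0,0.14,0]},{"delta_pos":[-0.06,0,-0.11],"rot":[0,0.28,0]},{"delta_pos":[-0.09,0,-0.11],"rot":[0,0.42,0]},{"delta_pos":[-0.11,0,-0.11],"rot":[0,0.56,0]},{"delta_pos":[-0.12,0,-0.11],"rot":[0,0.7,0]},{"delta_pos":[-0.12,0,-0.11],"rot":[0,0.785,0]}]'
python3 -m pendant '[{"delta_pos":[0,0,0],"rot":[0,0,0]},{"delta_pos":[0,0,0],"rot":[0,0,0]}]'
python3 - <<'E'
from h import *
p=pose();im=vision.capture('wrist');cv2.imwrite('pics/w5.png',im);print(p[0],p[1].as_euler('xyz'))
E
```

```text
t: 18.9
eef_pos: [0.4843, -0.0276, 0.0376]
ee_rot: [-3.133, 0.783, 0.012]
force: [0.1, -0.4, -1.0]
grip_width: 0.04
grip_force: 25.0
t: 19.4
eef_pos: [0.4848, -0.0276, 0.0378]
ee_rot: [-3.134, 0.783, 0.011]
force: [0.0, -0.6, -0.3]
grip_width: 0.0749
grip_force: 0.0
t: 20.2
eef_pos: [0.475, -0.0287, 0.2021]
ee_rot: [-3.138, -0.007, 0.007]
force: [1.2, -0.3, -0.8]
grip_width: 0.075
grip_force: 0.0
t: 20.4
eef_pos: [0.4777, -0.0288, 0.2004]
ee_rot: [-3.137, -0.001, 0.005]
force: [0.5, -0.2, -0.5]
grip_width: 0.0751
grip_force: 0.0
[ 0.4777004  -0.02877409  0.2004372 ] [-3.13705394e+00 -1.02675894e-03  5.31382401e-03]
```

View pics/w5.png

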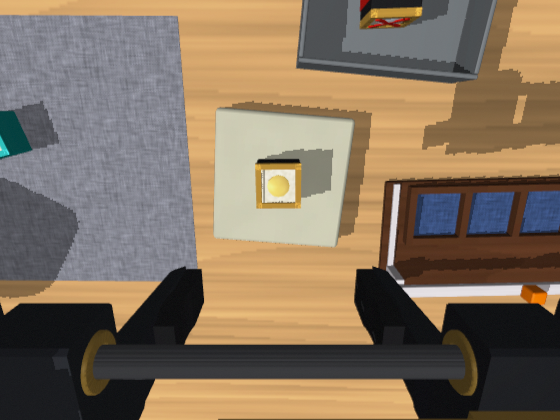

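gem_c now lies window-up on the slab at (278,186). Next I'll measure it and plan the vertical pick to pocket 2.

```bash
cat >> h.py <<'E'
def goldbox(im,C,z,near,rad=60):
    """centre and edge angle of the gold frame (window-up top face) nearest world point"""
    hsv=cv2.cvtColor(im,cv2.COLOR_BGR2HSV);m=cv2.inRange(hsv,(15,130,60),(30,255,255))
    u=proj(C,[[*near,z]])[0];k=np.zeros_like(m);cv2.circle(k,(int(u[0]),int(u[1])),rad,255,-1);m&=k
    pts=cv2.findNonZero(m)[:,0].astype(float);W=ray(C,pts,z)[:,:2]
    r=cv2.minAreaRect((W*1e3).astype(np.float32));return np.array(r[0])/1e3,np.round(r[1],1),r[2]
E
python3 - <<'E'
from h import *
p=pose();im=vision.capture('wrist')
c,s,a=goldbox(im,cam('wrist',p),.057,(.494,-.028),35);print(c,s,a)
c=c.round(4)
plan([((*c,.038),0,0),((*c,.14),0,0),((.46,-.16,.14),45,0),((*PK[2],.11),92,0),((*PK[2],.025),92,0)])
E
```

```text
[ 0.49710617 -0.02682057] [39.6 39.6] 0.34196165204048157
d [0.018, -0.0, 0.162] rot [-0.006, -0.001, 0.005] n 4
d [0.0, 0.0, -0.102] rot [0.0, 0.0, 0.0] n 3
d [-0.037, 0.133, 0.0] rot [0.0, 0.0, -0.785] n 6
d [-0.1, 0.101, 0.03] rot [-0.0, 0.0, -0.82] n 6
d [0.0, -0.0, 0.085] rot [0.0, 0.0, 0.0] n 2
```

```bash
P="python3 -m pendant"
$P '[{"delta_pos":[0.018,0,0.05],"rot":[-0.006,0,0]},{"delta_pos":[0.018,0,0.1],"rot":[-0.006,0,0]},{"delta_pos":[0.018,0,0.14],"rot":[-0.006,0,0]},{"delta_pos":[0.018,0,0.162],"rot":[-0.006,0,0]},{"delta_pos":[0.018,0,0.162],"rot":[-0.006,0,0]}]' 0.85 | head -2
$P '[{"delta_pos":[0,0,0],"rot":[0,0,0]},{"delta_pos":[0,0,0],"rot":[0,0,0]},{"delta_pos":[0,0,0],"rot":[0,0,0]},{"delta_pos":[0,0,0],"rot":[0,0,0]},{"delta_pos":[0,0,0],"rot":[0,0,0]},{"delta_pos":[0,0,0],"rot":[0,0,0]}]' 0 30
$P '[{"delta_pos":[0,0,-0.05],"rot":[0,0,0]},{"delta_pos":[0,0,-0.1],"rot":[0,0,0]},{"delta_pos":[-0.01,0.03,-0.102],"rot":[0,0,-0.13]},{"delta_pos":[-0.02,0.06,-0.102],"rot":[0,0,-0.26]},{"delta_pos":[-0.03,0.1,-0.102],"rot":[0,0,-0.39]},{"delta_pos":[-0.037,0.133,-0.102],"rot":[0,0,-0.52]},{"delta_pos":[-0.037,0.133,-0.102],"rot":[0,0,-0.65]},{"delta_pos":[-0.037,0.133,-0.102],"rot":[0,0,-0.785]}]' | tail -2
$P '[{"delta_pos":[-0.02,0.02,0.03],"rot":[0,0,-0.14]},{"delta_pos":[-0.04,0.04,0.03],"rot":[0,0,-0.28]},{"delta_pos":[-0.06,0.06,0.03],"rot":[0,0,-0.42]},{"delta_pos":[-0.08,0.08,0.03],"rot":[0,0,-0.56]},{"delta_pos":[-0.1,0.101,0.03],"rot":[0,0,-0.7]},{"delta_pos":[-0.1,0.101,0.03],"rot":[0,0,-0.82]},{"delta_pos":[-0.1,0.101,0.03],"rot":[0,0,-0.82]},{"delta_pos":[-0.1,0.101,0.03],"rot":[0,0,-0.82]}]'
python3 - <<'E'
from h import *
vision.capture('wrist');p=pose();im=vision.capture('wrist')
C=cam('wrist',p);c,s,a=goldbox(im,C,p[0][2]+.019,p[0][:2],60);print('held',c-p[0][:2],s,a)
plan([((*PK[2],.025),92,0)])
E
```

```text
t: 21.0
eef_pos: [0.4948, -0.0276, 0.0346]
t: 21.6
eef_pos: [0.496, -0.0278, 0.039]
ee_rot: [3.141, -0.003, 0.005]
force: [0.2, -0.9, 7.5]
grip_width: 0.0397
grip_force: 30.0
grip_width: 0.0395
grip_force: 30.0
t: 23.2
eef_pos: [0.4604, -0.3023, 0.1103]
ee_rot: [3.14, 0.0, 1.609]
force: [-0.5, -0.1, -0.2]
grip_width: 0.0399
grip_force: 30.0
held [0.00119299 0.00185188] [40.3 42.8] 2.649447441101074
d [-0.0, 0.0, 0.086] rot [0.002, 0.001, 0.005] n 2
```

```bash
P="python3 -m pendant"
$P '[{"delta_pos":[0,0,0.04],"rot":[0,0,0]},{"delta_pos":[0,0,0.065],"rot":[0,0,0]},{"delta_pos":[0,0,0.075],"rot":[0,0,0]},{"delta_pos":[0,0,0.085],"rot":[0,0,0]},{"delta_pos":[0,0,0.085],"rot":[0,0,0]}]' |head -4
$P '[{"delta_pos":[0,0,0],"rot":[0,0,0]},{"delta_pos":[0,0,0],"rot":[0,0,0]},{"delta_pos":[0,0,0],"rot":[0,0,0]}]' 0.62|tail -2
$P '[{"delta_pos":[0,0,-0.05],"rot":[0,0,0]},{"delta_pos":[0,0,-0.1],"rot":[0,0,0]},{"delta_pos":[0,0,-0.1],"rot":[0,0,0]}]' |head -2
python3 - <<'E'
from h import *
vision.capture('wrist');vision.capture('wrist');p=pose();im=vision.capture('wrist')
cv2.imwrite('pics/w6.png',im)
for k in(2,3):
    print(k,goldbox(im,cam('wrist',p),.04,PK[k],26),PK[k])
plan([((.48,-.05,.2),60,0),((.49,.30,.2),17,0)])
E
```

```text
t: 23.8
eef_pos: [0.4607, -0.3025, 0.025]
ee_rot: [3.14, 0.0, 1.611]
force: [-0.5, -0.6, -0.2]
grip_width: 0.0544
grip_force: 0.0
t: 24.4
eef_pos: [0.4648, -0.3028, 0.1318]
2 (array([ 0.46080148, -0.30199756]), array([38.6, 39.2]), 44.455467224121094) (0.4609, -0.3022)
3 (array([ 0.46044016, -0.35656485]), array([38. , 43.2]), 3.289198637008667) (0.4627, -0.3576)
d [0.252, 0.03, -0.075] rot [0.002, 0.001, 0.563] n 6
d [0.308, -0.166, -0.0] rot [-0.0, -0.0, 0.75] n 8
```

Two boxes are seated. I'll return to the mat and look.

```bash
P="python3 -m pendant"
$P '[{"delta_pos":[0.252,0.03,-0.075],"rot":[0.002,0,0.563]},{"delta_pos":[0.252,0.03,-0.075],"rot":[0.002,0,0.563]},{"delta_pos":[0.252,0.03,-0.075],"rot":[0.002,0,0.563]},{"delta_pos":[0.252,0.03,-0.075],"rot":[0.002,0,0.563]},{"delta_pos":[0.252,0.03,-0.075],"rot":[0.002,0,0.563]},{"delta_pos":[0.252,0.03,-0.075],"rot":[0.002,0,0.563]},{"delta_pos":[0.252,0.03,-0.075],"rot":[0.002,0,0.563]}]' 0.85 | head -2
$P '[{"delta_pos":[0.308,-0.166,0],"rot":[0,0,0.75]},{"delta_pos":[0.308,-0.166,0],"rot":[0,0,0.75]},{"delta_pos":[0.308,-0.166,0],"rot":[0,0,0.75]},{"delta_pos":[0.308,-0.166,0],"rot":[0,0,0.75]},{"delta_pos":[0.308,-0.166,0],"rot":[0,0,0.75]},{"delta_pos":[0.308,-0.166,0],"rot":[0,0,0.75]},{"delta_pos":[0.308,-0.166,0],"rot":[0,0,0.75]},{"delta_pos":[0.308,-0.166,0],"rot":[0,0,0.75]}]' 0.85 | head -3
$P '[{"delta_pos":[0,0,0],"rot":[0,0,0]},{"delta_pos":[0,0,0],"rot":[0,0,0]},{"delta_pos":[0,0,0],"rot":[0,0,0]}]' | head -3
python3 - <<'E'
from h import *
p=pose();im=vision.capture('wrist');C=cam('wrist',p)
np.save('w7p.npy',np.r_[p[0],p[1].as_euler('xyz')]);cv2.imwrite('pics/w7r.png',im)
print(proj(C,[[.5444,.3656,.033],[.4543,.3557,.041]]))
cv2.imwrite('pics/w7.png',cv2.resize(im,(784,588),interpolation=cv2.INTER_CUBIC))
E
```

```text
t: 25.25
eef_pos: [0.4805, -0.0463, 0.2004]
t: 26.05
eef_pos: [0.489, 0.3067, 0.1992]
ee_rot: [-3.136, 0.0, 0.305]
t: 26.35
eef_pos: [0.4911, 0.2968, 0.1992]
ee_rot: [3.139, 0.002, 0.294]
[[222.21908211 123.38727472]
 [208.48163284 220.31072712]]
```

View pics/w7.png

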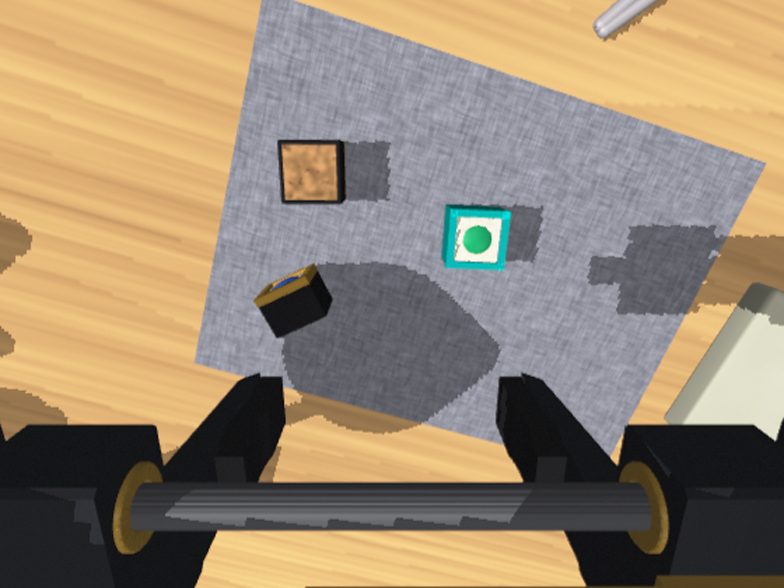

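Nothing has been disturbed. The cork box is centred at raw (222,122) against a predicted (222,123). The standing box shows a blue stone (gem_b), so the cork one is gem_d. I'll start its first flip.

Run:
```python
from h import *
x=np.array([np.cos(np.radians(17)),np.sin(np.radians(17)),0])
g=np.array([.5444,.3656,.024])-.002*x
T=tcp(g,17,30);u=down(np.radians(17),np.radians(30)).apply([0,0,-1])
s=np.array([.494,-.028,.046]);T2=tcp(s+[.007,0,.002],0,-60);print(T,T2)
plan([(T+.07*u,17,30),(T,17,30),(T+[0,0,.13],17,30),((.5,.06,.19),0,-20),(T2+[0,0,.07],0,-60),(T2,0,-60)])
```

```text
[0.55142884 0.36774893 0.00780532] [ 0.48480532 -0.028       0.03865   ]
d [0.043, -0.05, 0.131] rot [0.003, 0.525, -0.002] n 4
d [-0.0, -0.0, 0.07] rot [0.0, 0.0, 0.0] n 2
d [0.065, 0.0, -0.113] rot [0.0, 0.0, 0.0] n 3
d [-0.094, 0.279, -0.115] rot [-0.027, -0.866, 0.305] n 7
d [0.014, 0.088, 0.082] rot [0.0, -0.698, 0.0] n 5
d [0.061, -0.0, 0.035] rot [0.0, 0.0, 0.0] n 2
```

```bash
P="python3 -m pendant"
$P '[{"delta_pos":[0.01,-0.013,0.02],"rot":[0,0.13,0]},{"delta_pos":[0.02,-0.026,0.05],"rot":[0,0.26,0]},{"delta_pos":[0.03,-0.04,0.09],"rot":[0,0.39,0]},{"delta_pos":[0.043,-0.05,0.125],"rot":[0.003,0.525,0]},{"delta_pos":[0.043,-0.05,0.131],"rot":[0.003,0.525,0]},{"delta_pos":[0.043,-0.05,0.131],"rot":[0.003,0.525,0]},{"delta_pos":[0.043,-0.05,0.131],"rot":[0.003,0.525,0]},{"delta_pos":[0.043,-0.05,0.131],"rot":[0.003,0.525,0]}]'
python3 - <<'E'
from h import *
vision.capture('wrist');vision.capture('wrist');
x=np.array([np.cos(np.radians(17)),np.sin(np.radians(17)),0])
g=np.array([.5444,.3656,.024])-.002*x
T=tcp(g,17,30);print(monitor.read_state()['qpos'])
plan([(T,17,30)])
E
```

```text
t: 27.2
eef_pos: [0.551, 0.4015, 0.1179]
ee_rot: [3.104, -0.44, 0.296]
force: [-0.6, -0.6, 0.8]
grip_width: 0.0749
grip_force: 0.0
[-0.98877517  0.85749824  0.30505692  1.90476241  0.54464855  0.0435775
 -2.65405257]
d [-0.056, 0.027, 0.097] rot [0.039, 0.084, -0.001] n 3
```

Joints 6 and 7 hit their limits with this outward tilt. I'll turn the tool to yaw 107°, a sideways tilt like the one that worked for gem_c.

Run:
```python
from h import *
x=np.array([np.cos(np.radians(107)),np.sin(np.radians(107)),0])
g=np.array([.5444,.3656,.024])-.002*x
T=tcp(g,107,30);u=down(np.radians(107),np.radians(30)).apply([0,0,-1])
plan([((.53,.33,.17),62,0),(T+.09*u+[0,0,.03],107,15)])
```

```text
d [-0.015, 0.063, -0.062] rot [0.208, -0.402, -0.784] n 7
d [0.012, 0.023, 0.054] rot [0.103, 0.248, -0.781] n 6
```

```bash
P="python3 -m pendant"
$P '[{"delta_pos":[-0.002,0.01,-0.01],"rot":[0.03,-0.057,-0.112]},{"delta_pos":[-0.004,0.02,-0.02],"rot":[0.06,-0.115,-0.224]},{"delta_pos":[-0.006,0.03,-0.03],"rot":[0.09,-0.172,-0.336]},{"delta_pos":[-0.01,0.04,-0.04],"rot":[0.12,-0.23,-0.448]},{"delta_pos":[-0.012,0.05,-0.05],"rot":[0.149,-0.287,-0.56]},{"delta_pos":[-0.014,0.06,-0.06],"rot":[0.178,-0.345,-0.672]},{"delta_pos":[-0.015,0.063,-0.062],"rot":[0.208,-0.402,-0.784]},{"delta_pos":[-0.015,0.063,-0.062],"rot":[0.208,-0.402,-0.784]}]' | head -3
$P '[{"delta_pos":[0.002,0.004,0.01],"rot":[0.017,0.041,-0.13]},{"delta_pos":[0.004,0.008,0.02],"rot":[0.034,0.083,-0.26]},{"delta_pos":[0.006,0.012,0.03],"rot":[0.051,0.124,-0.39]},{"delta_pos":[0.008,0.015,0.04],"rot":[0.069,0.165,-0.52]},{"delta_pos":[0.01,0.02,0.05],"rot":[0.086,0.207,-0.65]},{"delta_pos":[0.012,0.023,0.054],"rot":[0.103,0.248,-0.781]},{"delta_pos":[0.012,0.023,0.054],"rot":[0.103,0.248,-0.781]}]' | head -3
python3 - <<'E'
from h import *
vision.capture('wrist');print(monitor.read_state()['qpos'])
x=np.array([np.cos(np.radians(107)),np.sin(np.radians(107)),0])
g=np.array([.5444,.3656,.024])-.002*x
T=tcp(g,107,30);u=down(np.radians(107),np.radians(30)).apply([0,0,-1])
plan([(T+.06*u,107,30),(T,107,30)])
E
```

```text
t: 28.1
eef_pos: [0.5319, 0.3295, 0.1697]
ee_rot: [3.14, -0.001, 1.079]
t: 28.8
eef_pos: [0.5561, 0.3282, 0.1131]
ee_rot: [-3.139, -0.26, 1.863]
[-0.02525169  1.02459019 -0.90473626  1.62871503  0.73153222  0.77567998
 -0.8353532 ]
d [0.0, 0.0, 0.056] rot [-0.0, 0.263, -0.004] n 2
d [0.0, -0.0, 0.06] rot [0.0, 0.0, 0.0] n 2
```

```bash
P="python3 -m pendant"
$P '[{"delta_pos":[0,0,0.01],"rot":[0,0.09,0]},{"delta_pos":[0,0,0.02],"rot":[0,0.18,0]},{"delta_pos":[0,0,0.035],"rot":[0,0.263,0]},{"delta_pos":[0,0,0.056],"rot":[0,0.263,0]},{"delta_pos":[0,0,0.056],"rot":[0,0.263,0]},{"delta_pos":[0,0,0.056],"rot":[0,0.263,0]},{"delta_pos":[0,0,0.056],"rot":[0,0.263,0]}]'
python3 - <<'E'
from h import *
vision.capture('wrist');p=pose();im=vision.capture('wrist');cv2.imwrite('pics/w8.png',im);print(monitor.read_state()['qpos'])
x=np.array([np.cos(np.radians(107)),np.sin(np.radians(107)),0])
g=np.array([.5444,.3656,.024])-.002*x
hsv=cv2.cvtColor(im,cv2.COLOR_BGR2HSV);m=cv2.inRange(hsv,(8,60,60),(20,190,255))
C=cam('wrist',p);uu=proj(C,[[.5444,.3656,.033]])[0];k=np.zeros_like(m);cv2.circle(k,(int(uu[0]),int(uu[1])),50,255,-1);m&=k
r=cv2.minAreaRect(cv2.findNonZero(m));print('cork px',r,'pred',uu, ray(C,r[0],.033))
T=tcp(g,107,30)
plan([(T,107,30)])
E
```

```text
t: 29.55
eef_pos: [0.5509, 0.3474, 0.0633]
ee_rot: [3.138, -0.524, 1.873]
force: [-0.7, 0.6, -0.0]
grip_width: 0.0752
grip_force: 0.0
[ 0.11312889  1.20540141 -1.00751619  1.65417977  0.72380748  0.60850646
 -0.69226488]
cork px ((275.5, 253.5), (59.0, 63.0), 0.0) pred [274.57440268 252.57851045] [[0.54508773 0.36524068 0.033     ]]
d [-0.004, -0.001, 0.061] rot [0.0, -0.0, 0.005] n 2
```

Cork measured at (275,253), predicted (275,253). I'll go in, grip and lift.

```bash
P="python3 -m pendant"
$P '[{"delta_pos":[-0.004,-0.001,0.03],"rot":[0,0,0.005]},{"delta_pos":[-0.004,-0.001,0.05],"rot":[0,0,0.005]},{"delta_pos":[-0.004,-0.001,0.06],"rot":[0,0,0.005]},{"delta_pos":[-0.004,-0.001,0.06],"rot":[0,0,0.005]}]' 
$P '[{"delta_pos":[0,0,0],"rot":[0,0,0]},{"delta_pos":[0,0,0],"rot":[0,0,0]},{"delta_pos":[0,0,0],"rot":[0,0,0]},{"delta_pos":[0,0,0],"rot":[0,0,0]},{"delta_pos":[0,0,0],"rot":[0,0,0]},{"delta_pos":[0,0,0],"rot":[0,0,0]}]' 0 30
$P '[{"delta_pos":[0.02,0,-0.035],"rot":[0,0,0]},{"delta_pos":[0.04,0,-0.07],"rot":[0,0,0]},{"delta_pos":[0.06,0,-0.105],"rot":[0,0,0]},{"delta_pos":[0.07,0,-0.12],"rot":[0,0,0]},{"delta_pos":[0.07,0,-0.12],"rot":[0,0,0]}]'
python3 - <<'E'
from h import *
vision.capture('wrist');vision.capture('wrist')
s=np.array([.494,-.028,.046]);T2=tcp(s+[.007,0,.002],0,-60)
plan([((.53,.2,.2),55,0),((.5,.03,.19),0,-20),(T2+[0,0,.07],0,-60),(T2,0,-60)])
E
```

```text
t: 30.05
eef_pos: [0.541, 0.3719, 0.0064]
ee_rot: [-3.138, -0.524, 1.866]
force: [0.1, -0.1, -0.1]
grip_width: 0.0749
grip_force: 0.0
t: 30.65
eef_pos: [0.5424, 0.3708, 0.0075]
ee_rot: [-3.14, -0.524, 1.865]
force: [0.3, -2.3, 2.2]
grip_width: 0.0398
grip_force: 30.0
t: 31.15
eef_pos: [0.5431, 0.3728, 0.1487]
ee_rot: [3.139, -0.525, 1.868]
force: [0.0, 0.6, -0.2]
grip_width: 0.0397
grip_force: 30.0
d [-0.111, -0.061, -0.128] rot [-0.24, -0.483, 0.885] n 7
d [-0.156, 0.073, 0.01] rot [0.167, -0.322, 0.95] n 7
d [0.014, 0.058, 0.082] rot [0.0, -0.698, 0.0] n 5
d [0.061, -0.0, 0.035] rot [0.0, 0.0, 0.0] n 2
```

```bash
P="python3 -m pendant"
$P '[{"delta_pos":[-0.016,-0.009,-0.018],"rot":[-0.034,-0.069,0.126]},{"delta_pos":[-0.03,-0.018,-0.036],"rot":[-0.068,-0.138,0.253]},{"delta_pos":[-0.048,-0.026,-0.055],"rot":[-0.103,-0.207,0.379]},{"delta_pos":[-0.064,-0.035,-0.073],"rot":[-0.137,-0.276,0.506]},{"delta_pos":[-0.08,-0.044,-0.09],"rot":[-0.171,-0.345,0.632]},{"delta_pos":[-0.095,-0.052,-0.11],"rot":[-0.206,-0.414,0.759]},{"delta_pos":[-0.111,-0.061,-0.128],"rot":[-0.24,-0.483,0.885]},{"delta_pos":[-0.111,-0.061,-0.128],"rot":[-0.24,-0.483,0.885]}]' | head -3
$P '[{"delta_pos":[-0.022,0.01,0.002],"rot":[0.024,-0.046,0.136]},{"delta_pos":[-0.044,0.02,0.004],"rot":[0.048,-0.092,0.271]},{"delta_pos":[-0.066,0.03,0.005],"rot":[0.072,-0.138,0.407]},{"delta_pos":[-0.09,0.042,0.006],"rot":[0.095,-0.184,0.543]},{"delta_pos":[-0.11,0.052,0.008],"rot":[0.119,-0.23,0.679]},{"delta_pos":[-0.134,0.062,0.009],"rot":[0.143,-0.276,0.814]},{"delta_pos":[-0.156,0.073,0.01],"rot":[0.167,-0.322,0.95]},{"delta_pos":[-0.156,0.073,0.01],"rot":[0.167,-0.322,0.95]}]' | head -3
python3 - <<'E'
from h import *
vision.capture('wrist');vision.capture('wrist');print(monitor.read_state()['qpos'])
s=np.array([.494,-.028,.046]);T2=tcp(s+[.007,0,.002],0,-60)
plan([(T2+[0,0,.07],0,-60)])
E
```

```text
t: 32.05
eef_pos: [0.5306, 0.1991, 0.2006]
ee_rot: [3.141, 0.001, 0.958]
t: 32.85
eef_pos: [0.5008, 0.0253, 0.1878]
ee_rot: [3.14, 0.352, -0.008]
[ 0.08295198  0.775817   -0.37083659  1.66352942  0.1962515   1.09362586
 -1.92334654]
d [0.013, 0.059, 0.081] rot [-0.003, -0.697, 0.003] n 5
```

```bash
P="python3 -m pendant"
$P '[{"delta_pos":[0.003,0.012,0.016],"rot":[0,-0.116,0]},{"delta_pos":[0.005,0.024,0.03],"rot":[0,-0.232,0]},{"delta_pos":[0.008,0.036,0.045],"rot":[0,-0.348,0]},{"delta_pos":[0.01,0.048,0.06],"rot":[0,-0.464,0]},{"delta_pos":[0.013,0.059,0.07],"rot":[0,-0.58,0]},{"delta_pos":[0.013,0.059,0.081],"rot":[-0.003,-0.697,0.003]},{"delta_pos":[0.013,0.059,0.081],"rot":[-0.003,-0.697,0.003]},{"delta_pos":[0.013,0.059,0.081],"rot":[-0.003,-0.697,0.003]}]'
python3 - <<'E'
from h import *
vision.capture('wrist');vision.capture('wrist');print(monitor.read_state()['qpos'],pose()[0],monitor.read_state()['grip_force'])
s=np.array([.494,-.028,.046]);T2=tcp(s+[.007,0,.002],0,-60)
plan([(T2+[0,0,.02],0,-60),(T2,0,-60)])
E
```

```text
t: 33.75
eef_pos: [0.485, -0.0262, 0.109]
ee_rot: [-3.139, 1.045, 0.004]
force: [0.3, -0.1, 0.6]
grip_width: 0.0399
grip_force: 30.0
[ 0.09670151  1.24969171 -0.29847284  1.14750688  0.1462526   1.81350173
 -1.78065737] [ 0.4861745  -0.02674309  0.11175161] 29.999952223151922
d [0.045, 0.001, 0.028] rot [0.0, -0.007, 0.0] n 2
d [0.017, -0.0, 0.01] rot [0.0, 0.0, 0.0] n 1
```

```bash
P="python3 -m pendant"
$P '[{"delta_pos":[0.03,0,0.018],"rot":[0,0,0]},{"delta_pos":[0.045,0.001,0.028],"rot":[0,0,0]},{"delta_pos":[0.055,0.001,0.034],"rot":[0,0,0]},{"delta_pos":[0.061,0.001,0.037],"rot":[0,0,0]},{"delta_pos":[0.061,0.001,0.037],"rot":[0,0,0]}]'
$P '[{"delta_pos":[0,0,0],"rot":[0,0,0]},{"delta_pos":[0,0,0],"rot":[0,0,0]},{"delta_pos":[0,0,0],"rot":[0,0,0]},{"delta_pos":[0,0,0],"rot":[0,0,0]},{"delta_pos":[0,0,0],"rot":[0,0,0]}]' 0.85
$P '[{"delta_pos":[0,0,-0.04],"rot":[0,0,0]},{"delta_pos":[0,0,-0.08],"rot":[0,0,0]},{"delta_pos":[-0.03,0,-0.1],"rot":[0,0.14,0]},{"delta_pos":[-0.06,0,-0.11],"rot":[0,0.28,0]},{"delta_pos":[-0.09,0,-0.12],"rot":[0,0.42,0]},{"delta_pos":[-0.12,0,-0.11],"rot":[0,0.56,0]},{"delta_pos":[-0.15,0,-0.1],"rot":[0,0.7,0]},{"delta_pos":[-0.15,0,-0.08],"rot":[0,0.84,0]}]' | head -3
$P '[{"delta_pos":[0,0,0],"rot":[0,0.1,0]},{"delta_pos":[0,0,0],"rot":[0,0.207,0]},{"delta_pos":[0,0,0],"rot":[0,0.207,0]},{"delta_pos":[0,0,0],"rot":[0,0.207,0]}]' |head -3
python3 - <<'E'
from h import *
p=pose();im=vision.capture('wrist');print(p[0],p[1].as_euler('xyz'));np.save('w9p.npy',np.r_[p[0],p[1].as_euler('xyz')]);cv2.imwrite('pics/w9r.png',im)
u=proj(cam('wrist',p),[[.494,-.028,.065]])[0];print(u)
u=np.int32(u);x0,y0=u-60;print(x0,y0)
cv2.imwrite('pics/w9.png',cv2.resize(im[max(y0,0):y0+120,x0:x0+120],(480,480),interpolation=cv2.INTER_CUBIC))
E
```

```text
t: 34.35
eef_pos: [0.4839, -0.0289, 0.0405]
ee_rot: [3.139, 1.047, -0.003]
force: [-2.1, -0.8, 2.4]
grip_width: 0.0398
grip_force: 30.0
t: 34.85
eef_pos: [0.4841, -0.0288, 0.0389]
ee_rot: [3.138, 1.045, -0.004]
force: [0.2, 1.1, 0.7]
grip_width: 0.0744
grip_force: 0.0
t: 35.65
eef_pos: [0.4805, -0.0284, 0.2133]
ee_rot: [3.139, 0.205, -0.002]
t: 36.05
eef_pos: [0.4801, -0.0288, 0.2099]
ee_rot: [3.139, 0.012, -0.001]
[ 0.48006448 -0.0287873   0.20988038] [ 3.13870325e+00  1.21524732e-02 -1.33517342e-03]
[277.91463027 189.14982135]
217 129
```

View pics/w9.png

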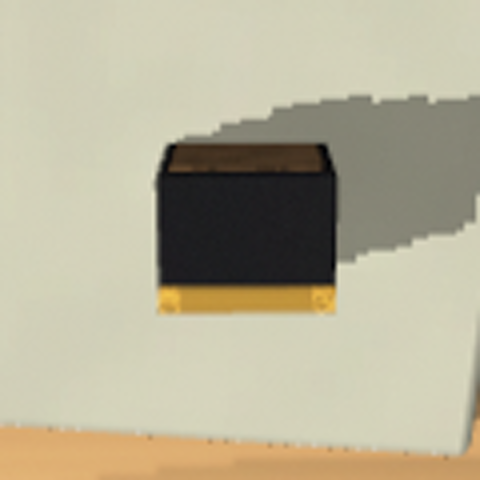

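gem_d now stands on the slab with its window side toward −x (gold edge at the bottom of the crop) and its top face centred at crop (247,242). Second flip next.

Run:
```python
from h import *
a=np.load('w9p.npy');C=cam('wrist',(a[:3],eu(a[3:])))
W=ray(C,np.array([(157,172),(337,172),(335,313),(158,313)])/4+[217,129],.065)[:,:2];print(W.round(4).tolist())
c=W.mean(0);g=np.array([c[0]-.006,c[1],.048]);T=tcp(g,0,30);print(c,T)
plan([(T+[-.035,0,.06],0,30),(T,0,30)])
```

```text
[[0.5094, -0.0091], [0.5094, -0.0484], [0.4771, -0.0487], [0.4772, -0.0086]]
[ 0.49328023 -0.02868979] [ 0.49663023 -0.02868979  0.03180532]
d [-0.018, -0.0, 0.118] rot [0.003, 0.535, -0.001] n 4
d [0.0, -0.0, 0.069] rot [0.0, 0.0, 0.0] n 2
```

```bash
P="python3 -m pendant"
$P '[{"delta_pos":[-0.018,0,0],"rot":[0,0.13,0]},{"delta_pos":[-0.018,0,0.03],"rot":[0,0.26,0]},{"delta_pos":[-0.018,0,0.07],"rot":[0,0.4,0]},{"delta_pos":[-0.018,0,0.1],"rot":[0.003,0.535,0]},{"delta_pos":[-0.018,0,0.118],"rot":[0.003,0.535,0]},{"delta_pos":[-0.018,0,0.118],"rot":[0.003,0.535,0]},{"delta_pos":[-0.018,0,0.118],"rot":[0.003,0.535,0]}]'
python3 - <<'E'
from h import *
vision.capture('wrist');vision.capture('wrist');print(monitor.read_state()['qpos'])
plan([((.4966,-.0287,.0318),0,30)])
E
```

```text
t: 36.8
eef_pos: [0.5358, -0.0498, 0.2453]
ee_rot: [-3.131, -0.434, 0.001]
force: [0.6, -0.4, -0.8]
grip_width: 0.075
grip_force: 0.0
[ 0.10002092  0.45807296 -0.11971582  2.23168769  1.09988522  0.04468624
 -2.6537528 ]
d [-0.125, -0.019, 0.178] rot [-0.011, 0.09, 0.001] n 5
```

Tilting outward at yaw 0 hits the joint 6 limit. Inward tilts work well, so I'll pick vertically, tilt inward by 70°, and let the box drop the last 20° flat on the slab.

Run:
```python
from h import *
plan([((.4875,-.0287,.16),0,0)])
```

```text
d [-0.079, -0.02, 0.058] rot [-0.011, -0.434, 0.003] n 3
```

```bash
P="python3 -m pendant"
$P '[{"delta_pos":[-0.02,-0.005,0],"rot":[0,-0.11,0]},{"delta_pos":[-0.04,-0.01,0.02],"rot":[-0.005,-0.22,0]},{"delta_pos":[-0.06,-0.015,0.03],"rot":[-0.01,-0.33,0]},{"delta_pos":[-0.079,-0.02,0.04],"rot":[-0.011,-0.434,0]},{"delta_pos":[-0.079,-0.02,0.058],"rot":[-0.011,-0.434,0]},{"delta_pos":[-0.079,-0.02,0.058],"rot":[-0.011,-0.434,0]},{"delta_pos":[-0.079,-0.02,0.058],"rot":[-0.011,-0.434,0]}]'
python3 - <<'E'
from h import *
vision.capture('wrist');vision.capture('wrist');print(monitor.read_state()['qpos'])
plan([((.4883,-.0287,.038),0,0)])
E
```

```text
t: 37.6
eef_pos: [0.4847, -0.028, 0.1587]
ee_rot: [3.142, 0.005, 0.005]
force: [-1.0, 0.0, 0.3]
grip_width: 0.075
grip_force: 0.0
[ 0.35938038  0.70958666 -0.64574172  2.03874581  0.72180672  0.63514628
 -2.34337249]
d [0.004, 0.001, 0.122] rot [0.0, 0.003, 0.005] n 3
```

```bash
P="python3 -m pendant"
$P '[{"delta_pos":[0.004,0.001,0.045],"rot":[0,0,0]},{"delta_pos":[0.004,0.001,0.09],"rot":[0,0,0]},{"delta_pos":[0.004,0.001,0.12],"rot":[0,0,0]},{"delta_pos":[0.004,0.001,0.131],"rot":[0,0,0]},{"delta_pos":[0.004,0.001,0.131],"rot":[0,0,0]}]'|head -3
$P '[{"delta_pos":[0,0,0],"rot":[0,0,0]},{"delta_pos":[0,0,0],"rot":[0,0,0]},{"delta_pos":[0,0,0],"rot":[0,0,0]},{"delta_pos":[0,0,0],"rot":[0,0,0]},{"delta_pos":[0,0,0],"rot":[0,0,0]},{"delta_pos":[0,0,0],"rot":[0,0,0]}]' 0 30
$P '[{"delta_pos":[0,0,-0.05],"rot":[0,0,0]},{"delta_pos":[0,0,-0.1],"rot":[0,0,0]},{"delta_pos":[0,0,-0.14],"rot":[0,0,0]},{"delta_pos":[0,0,-0.14],"rot":[0,0,0]}]'|head -3
python3 - <<'E'
from h import *
vision.capture('wrist');vision.capture('wrist')
T=tcp((.494,-.028,.053),0,-70);print(T)
plan([(T+[0,0,.08],0,-70),(T,0,-70)])
E
```

```text
t: 38.2
eef_pos: [0.4881, -0.029, 0.0276]
ee_rot: [3.141, 0.005, 0.006]
t: 38.8
eef_pos: [0.4891, -0.0293, 0.0287]
ee_rot: [3.142, 0.002, 0.004]
force: [-0.4, -0.7, 6.0]
grip_width: 0.0393
grip_force: 30.0
t: 39.2
eef_pos: [0.4921, -0.0286, 0.1724]
ee_rot: [-3.14, -0.006, 0.004]
[ 0.47642775 -0.028       0.04660422]
d [-0.013, -0.002, 0.042] rot [0.003, -1.22, 0.003] n 9
d [0.075, -0.0, 0.027] rot [0.0, 0.0, 0.0] n 2
```

```bash
P="python3 -m pendant"
$P '[{"delta_pos":[-0.013,-0.001,0],"rot":[0,-0.14,0]},{"delta_pos":[-0.013,-0.001,0],"rot":[0,-0.28,0]},{"delta_pos":[-0.013,-0.001,0.01],"rot":[0,-0.42,0]},{"delta_pos":[-0.013,-0.001,0.02],"rot":[0,-0.56,0]},{"delta_pos":[-0.013,-0.001,0.03],"rot":[0,-0.7,0]},{"delta_pos":[-0.013,-0.001,0.042],"rot":[0,-0.84,0]},{"delta_pos":[-0.013,-0.001,0.042],"rot":[0,-0.98,0]},{"delta_pos":[-0.013,-0.001,0.042],"rot":[0,-1.11,0]}]'|head -3
$P '[{"delta_pos":[0,0,0],"rot":[0,-0.11,0]},{"delta_pos":[0,0,0],"rot":[0,-0.11,0]},{"delta_pos":[0,0,0],"rot":[0,-0.11,0]}]'
python3 - <<'E'
from h import *
vision.capture('wrist');vision.capture('wrist');print(monitor.read_state()['qpos'])
T=tcp((.494,-.028,.053),0,-70)
plan([(T,0,-70)])
E
```

```text
t: 40.1
eef_pos: [0.4753, -0.0282, 0.1235]
ee_rot: [3.136, 1.122, 0.001]
t: 40.4
eef_pos: [0.4753, -0.0279, 0.1243]
ee_rot: [3.138, 1.224, 0.003]
force: [-0.7, 0.9, -0.2]
grip_width: 0.0397
grip_force: 30.0
[ 0.18879709  1.36187664 -0.57311144  1.05276594  0.26302748  2.05076662
 -1.96404262]
d [0.075, -0.0, 0.027] rot [0.005, -0.001, 0.001] n 2
```

```bash
P="python3 -m pendant"
$P '[{"delta_pos":[0.03,0,0.011],"rot":[0.005,0,0]},{"delta_pos":[0.05,0,0.018],"rot":[0.005,0.03,0]},{"delta_pos":[0.065,0,0.023],"rot":[0.005,0.03,0]},{"delta_pos":[0.073,0,0.026],"rot":[0.005,0.03,0]},{"delta_pos":[0.073,0,0.026],"rot":[0.005,0.03,0]}]'
python3 - <<'E'
from h import *
vision.capture('wrist');vision.capture('wrist');print(monitor.read_state()['qpos'],monitor.read_state()['force'])
T=tcp((.494,-.028,.053),0,-70)
plan([(T,0,-70)])
E
```

```text
t: 41.0
eef_pos: [0.4763, -0.0283, 0.0485]
ee_rot: [-3.137, 1.194, 0.005]
force: [0.8, 0.1, -0.6]
grip_width: 0.0401
grip_force: 30.0
[ 0.18196242  1.46050636 -0.56135837  1.00621355  0.3133305   1.97428353
 -1.93842439] [-0.60682768  0.36317969 -1.62745366]
d [0.002, -0.0, 0.001] rot [-0.001, -0.029, 0.002] n 1
```

```bash
P="python3 -m pendant"
$P '[{"delta_pos":[0,0,0],"rot":[0,0,0]},{"delta_pos":[0,0,0],"rot":[0,0,0]},{"delta_pos":[0,0,0],"rot":[0,0,0]},{"delta_pos":[0,0,0],"rot":[0,0,0]},{"delta_pos":[0,0,0],"rot":[0,0,0]}]' 0.85
$P '[{"delta_pos":[0,0,-0.04],"rot":[0,0,0]},{"delta_pos":[0,0,-0.08],"rot":[0,0,0]},{"delta_pos":[-0.03,0,-0.1],"rot":[0,0.14,0]},{"delta_pos":[-0.06,0,-0.11],"rot":[0,0.28,0]},{"delta_pos":[-0.09,0,-0.12],"rot":[0,0.42,0]},{"delta_pos":[-0.12,0,-0.11],"rot":[0,0.56,0]},{"delta_pos":[-0.15,0,-0.1],"rot":[0,0.7,0]},{"delta_pos":[-0.16,0,-0.06],"rot":[0,0.84,0]}]' | head -3
$P '[{"delta_pos":[0,0,0],"rot":[0,0.13,0]},{"delta_pos":[0,0,0],"rot":[0,0.26,0]},{"delta_pos":[0,0,0],"rot":[0,0.354,0]},{"delta_pos":[0,0,0],"rot":[0,0.354,0]},{"delta_pos":[0,0,0],"rot":[0,0.354,0]}]' |head -3
python3 - <<'E'
from h import *
p=pose();im=vision.capture('wrist');print(p[0],p[1].as_euler('xyz'))
C=cam('wrist',p);print(goldbox(im,C,.057,(.494,-.028),50))
hsv=cv2.cvtColor(im,cv2.COLOR_BGR2HSV);m=cv2.inRange(hsv,(125,60,40),(165,255,255))
for c in cv2.findContours(m,0,2)[0]:
    if cv2.contourArea(c)>40: print('violet',cv2.boundingRect(c),ray(C,cv2.minAreaRect(c)[0],.057))
E
```

```text
t: 41.6
eef_pos: [0.4766, -0.0282, 0.0488]
ee_rot: [-3.137, 1.193, 0.005]
force: [0.6, -0.6, 0.5]
grip_width: 0.0749
grip_force: 0.0
t: 42.4
eef_pos: [0.484, -0.0279, 0.2241]
ee_rot: [-3.14, 0.363, 0.0]
t: 42.9
eef_pos: [0.4819, -0.0286, 0.2207]
ee_rot: [-3.141, 0.026, 0.0]
[ 0.48188965 -0.02863416  0.22067985] [-3.14070820e+00  2.60432026e-02  9.17184939e-05]
(array([ 0.50399588, -0.02716085]), array([39.6, 39.6]), 0.033236145973205566)
violet (268, 164, 21, 21) [[ 0.50348181 -0.02730589  0.057     ]]
```

gem_d lies flat with the violet window up (39.6 mm square). I'll pick it and place it in pocket 1.

Run:
```python
from h import *
c=(.5038,-.0272)
plan([((*c,.038),0,0),((*c,.14),0,0),((.47,-.12,.14),45,0),((*PK[1],.11),92,0),((*PK[1],.025),92,0)])
```

```text
d [0.026, -0.001, 0.182] rot [-0.001, 0.025, -0.0] n 4
d [0.0, 0.0, -0.102] rot [0.0, 0.0, 0.0] n 3
d [-0.034, 0.093, 0.0] rot [0.0, 0.0, -0.785] n 6
d [-0.097, 0.082, 0.03] rot [-0.0, 0.0, -0.82] n 6
d [0.0, -0.0, 0.085] rot [0.0, 0.0, 0.0] n 2
```

```bash
P="python3 -m pendant"
$P '[{"delta_pos":[0.024,-0.001,0.05],"rot":[0,0,0]},{"delta_pos":[0.024,-0.001,0.1],"rot":[0,0,0]},{"delta_pos":[0.024,-0.001,0.13],"rot":[0,0,0]},{"delta_pos":[0.024,-0.001,0.13],"rot":[0,0,0]}]' 0.85 | head -3
python3 - <<'E'
from h import *
vision.capture('wrist');vision.capture('wrist')
plan([((.5038,-.0272,.038),0,0)])
E
```

```text
t: 43.35
eef_pos: [0.5005, -0.0273, 0.0851]
ee_rot: [-3.141, 0.034, 0.001]
d [0.002, -0.0, 0.051] rot [-0.001, 0.026, 0.0] n 2
```

```bash
P="python3 -m pendant"
$P '[{"delta_pos":[0.002,0,0.03],"rot":[0,0.026,0]},{"delta_pos":[0.002,0,0.051],"rot":[0,0.026,0]},{"delta_pos":[0.002,0,0.051],"rot":[0,0.026,0]}]' 0.85 | head -3
$P '[{"delta_pos":[0,0,0],"rot":[0,0,0]},{"delta_pos":[0,0,0],"rot":[0,0,0]},{"delta_pos":[0,0,0],"rot":[0,0,0]},{"delta_pos":[0,0,0],"rot":[0,0,0]},{"delta_pos":[0,0,0],"rot":[0,0,0]},{"delta_pos":[0,0,0],"rot":[0,0,0]}]' 0 30
$P '[{"delta_pos":[0,0,-0.05],"rot":[0,0,0]},{"delta_pos":[0,0,-0.1],"rot":[0,0,0]},{"delta_pos":[-0.01,0.03,-0.102],"rot":[0,0,-0.13]},{"delta_pos":[-0.02,0.06,-0.102],"rot":[0,0,-0.26]},{"delta_pos":[-0.03,0.08,-0.102],"rot":[0,0,-0.39]},{"delta_pos":[-0.034,0.093,-0.102],"rot":[0,0,-0.52]},{"delta_pos":[-0.034,0.093,-0.102],"rot":[0,0,-0.65]},{"delta_pos":[-0.034,0.093,-0.102],"rot":[0,0,-0.785]}]' | tail -2
$P '[{"delta_pos":[-0.02,0.02,0.03],"rot":[0,0,-0.14]},{"delta_pos":[-0.04,0.04,0.03],"rot":[0,0,-0.28]},{"delta_pos":[-0.06,0.06,0.03],"rot":[0,0,-0.42]},{"delta_pos":[-0.08,0.07,0.03],"rot":[0,0,-0.56]},{"delta_pos":[-0.097,0.082,0.03],"rot":[0,0,-0.7]},{"delta_pos":[-0.097,0.082,0.03],"rot":[0,0,-0.82]},{"delta_pos":[-0.097,0.082,0.03],"rot":[0,0,-0.82]},{"delta_pos":[-0.097,0.082,0.03],"rot":[0,0,-0.82]}]'
python3 - <<'E'
from h import *
vision.capture('wrist');p=pose();im=vision.capture('wrist')
C=cam('wrist',p);c,s,a=goldbox(im,C,p[0][2]+.019,p[0][:2],60);print('held',c-p[0][:2],s,a)
plan([((*PK[1],.025),92,0)])
E
```

```text
t: 43.75
eef_pos: [0.5036, -0.0273, 0.0387]
ee_rot: [-3.141, -0.001, 0.0]
t: 44.35
eef_pos: [0.5034, -0.0276, 0.0393]
ee_rot: [-3.141, -0.002, -0.0]
force: [-0.1, -0.6, 7.2]
grip_width: 0.0395
grip_force: 30.0
grip_width: 0.0396
grip_force: 30.0
t: 45.95
eef_pos: [0.4582, -0.2467, 0.1103]
ee_rot: [3.141, -0.002, 1.602]
force: [-0.8, -0.4, -1.4]
grip_width: 0.0397
grip_force: 30.0
held [0.0012688  0.00148768] [40.3 41.8] 1.8741121292114258
d [-0.0, 0.0, 0.086] rot [0.001, -0.001, -0.001] n 2
```

Lowering into pocket 1, then back to the mat for gem_b.

```bash
P="python3 -m pendant"
$P '[{"delta_pos":[0,0,0.04],"rot":[0,0,0]},{"delta_pos":[0,0,0.065],"rot":[0,0,0]},{"delta_pos":[0,0,0.075],"rot":[0,0,0]},{"delta_pos":[0,0,0.085],"rot":[0,0,0]},{"delta_pos":[0,0,0.085],"rot":[0,0,0]}]' |head -4
$P '[{"delta_pos":[0,0,0],"rot":[0,0,0]},{"delta_pos":[0,0,0],"rot":[0,0,0]},{"delta_pos":[0,0,0],"rot":[0,0,0]}]' 0.62|tail -2
$P '[{"delta_pos":[0,0,-0.05],"rot":[0,0,0]},{"delta_pos":[0,0,-0.1],"rot":[0,0,0]},{"delta_pos":[0,0,-0.1],"rot":[0,0,0]}]' |head -2
python3 - <<'E'
from h import *
vision.capture('wrist');p=pose();im=vision.capture('wrist')
for k in(1,2):
    print(k,goldbox(im,cam('wrist',p),.04,PK[k],26),PK[k])
plan([((.48,-.05,.2),65,0),((.4543,.3557,.12),42.5,0)])
E
```

```text
t: 46.55
eef_pos: [0.4584, -0.2466, 0.025]
ee_rot: [3.141, -0.001, 1.605]
force: [-0.4, 0.9, -0.6]
grip_width: 0.0547
grip_force: 0.0
t: 47.15
eef_pos: [0.462, -0.2474, 0.131]
1 (array([ 0.45884415, -0.24689665]), array([39.3, 39.1]), 47.368873596191406) (0.4589, -0.2465)
2 (array([ 0.46173013, -0.30155679]), array([38.8, 43.3]), 1.7193917036056519) (0.4609, -0.3022)
d [0.197, 0.028, -0.073] rot [0.004, -0.0, 0.47] n 5
d [0.357, -0.195, 0.08] rot [0.0, -0.0, 0.393] n 9
```

```bash
P="python3 -m pendant"
$P '[{"delta_pos":[0.197,0.028,-0.073],"rot":[0.004,0,0.47]},{"delta_pos":[0.197,0.028,-0.073],"rot":[0.004,0,0.47]},{"delta_pos":[0.197,0.028,-0.073],"rot":[0.004,0,0.47]},{"delta_pos":[0.197,0.028,-0.073],"rot":[0.004,0,0.47]},{"delta_pos":[0.197,0.028,-0.073],"rot":[0.004,0,0.47]},{"delta_pos":[0.197,0.028,-0.073],"rot":[0.004,0,0.47]}]' 0.85 | head -3
$P '[{"delta_pos":[0.32,-0.175,0.04],"rot":[0,0,0.39]},{"delta_pos":[0.32,-0.175,0.04],"rot":[0,0,0.39]},{"delta_pos":[0.32,-0.175,0.04],"rot":[0,0,0.39]},{"delta_pos":[0.32,-0.175,0.04],"rot":[0,0,0.39]},{"delta_pos":[0.32,-0.175,0.04],"rot":[0,0,0.39]},{"delta_pos":[0.32,-0.175,0.04],"rot":[0,0,0.39]},{"delta_pos":[0.32,-0.175,0.04],"rot":[0,0,0.39]},{"delta_pos":[0.32,-0.175,0.04],"rot":[0,0,0.39]}]' | head -3
$P '[{"delta_pos":[0,0,0],"rot":[0,0,0]},{"delta_pos":[0,0,0],"rot":[0,0,0]},{"delta_pos":[0,0,0],"rot":[0,0,0]}]' | head -3
python3 - <<'E'
from h import *
p=pose();im=vision.capture('wrist');C=cam('wrist',p)
c=np.array([.4543,.3557,.041]);w=np.array([np.cos(.742),np.sin(.742),0]);a=np.array([-w[1],w[0],0])
q=proj(C,[c+s*w*.016+t*a*.02 for s,t in((1,1),(1,-1),(-1,-1),(-1,1))]);print(q.round(1).tolist())
np.save('w10p.npy',np.r_[p[0],p[1].as_euler('xyz')])
m=q.mean(0).astype(int);x0,y0=m-60;print(x0,y0,p[0])
cr=im[max(y0,0):y0+120,max(x0,0):x0+120].copy()
cv2.imwrite('pics/w10.png',cv2.resize(cr,None,fx=4,fy=4,interpolation=cv2.INTER_CUBIC))
plan([((.4543,.3557,.1),42.5,0)])
E
```

```text
t: 47.85
eef_pos: [0.4796, -0.0473, 0.1986]
ee_rot: [-3.138, -0.001, 1.14]
t: 48.65
eef_pos: [0.4551, 0.3178, 0.1576]
ee_rot: [-3.136, 0.001, 0.748]
t: 48.95
eef_pos: [0.4568, 0.3107, 0.1586]
ee_rot: [-3.141, 0.004, 0.741]
[[208.3, 160.7], [259.3, 160.7], [260.0, 200.1], [211.0, 200.1]]
174 120 [0.45683153 0.31073551 0.15858053]
d [0.028, -0.034, 0.059] rot [-0.001, 0.003, -0.001] n 2
```

View pics/w10.png

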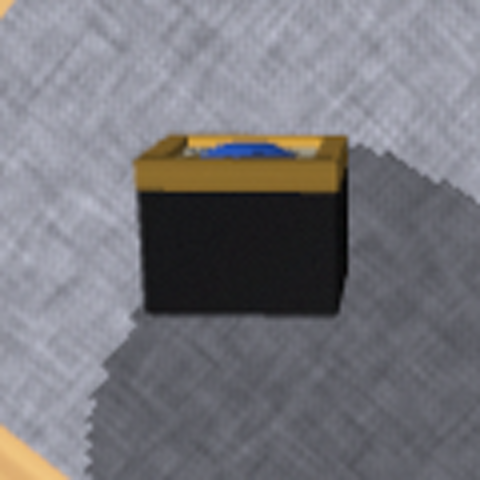

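The blue stone shows on the far (+x tool) side, and the top corners match the prediction within 2 px. I'll do a vertical pick with a 5 mm offset toward the window.

Run:
```python
from h import *
w=np.array([np.cos(.742),np.sin(.742),0]);c=np.array([.4543,.3557,.005])+.005*w
T=tcp((.494,-.028,.053),180,68.5)
plan([(c+[0,0,.06],42.5,0),(c,42.5,0),(c+[0,0,.17],42.5,0),((.5,.15,.18),110,0),((.495,-.02,.17),179,0),(T+[0,0,.08],180,68.5),(T,180,68.5)])
```

```text
d [0.033, -0.034, 0.094] rot [-0.001, 0.003, -0.001] n 3
d [-0.0, -0.0, 0.06] rot [0.0, 0.0, 0.0] n 2
d [0.0, 0.0, -0.17] rot [0.0, 0.0, 0.0] n 4
d [-0.11, 0.183, -0.005] rot [0.0, 0.0, -1.178] n 8
d [-0.158, -0.063, 0.01] rot [0.0, 0.0, -1.204] n 9
d [0.018, -0.008, 0.044] rot [0.01, 1.196, -0.015] n 8
d [-0.074, -0.0, 0.029] rot [0.0, 0.0, 0.0] n 2
```

```bash
P="python3 -m pendant"
$P '[{"delta_pos":[0.016,-0.017,0.03],"rot":[0,0.003,0]},{"delta_pos":[0.033,-0.034,0.06],"rot":[0,0.003,0]},{"delta_pos":[0.033,-0.034,0.1],"rot":[0,0.003,0]},{"delta_pos":[0.033,-0.034,0.13],"rot":[0,0.003,0]},{"delta_pos":[0.033,-0.034,0.153],"rot":[0,0.003,0]},{"delta_pos":[0.033,-0.034,0.153],"rot":[0,0.003,0]}]'|head -3
$P '[{"delta_pos":[0,0,0],"rot":[0,0,0]},{"delta_pos":[0,0,0],"rot":[0,0,0]},{"delta_pos":[0,0,0],"rot":[0,0,0]},{"delta_pos":[0,0,0],"rot":[0,0,0]},{"delta_pos":[0,0,0],"rot":[0,0,0]},{"delta_pos":[0,0,0],"rot":[0,0,0]}]' 0 30
$P '[{"delta_pos":[0,0,-0.05],"rot":[0,0,0]},{"delta_pos":[0,0,-0.1],"rot":[0,0,0]},{"delta_pos":[0,0,-0.15],"rot":[0,0,0]},{"delta_pos":[0,0,-0.17],"rot":[0,0,0]},{"delta_pos":[0,0,-0.17],"rot":[0,0,0]}]'|head -3
$P '[{"delta_pos":[-0.014,0.023,0],"rot":[0,0,-0.148]},{"delta_pos":[-0.028,0.046,0],"rot":[0,0,-0.295]},{"delta_pos":[-0.042,0.07,0],"rot":[0,0,-0.442]},{"delta_pos":[-0.056,0.09,0],"rot":[0,0,-0.589]},{"delta_pos":[-0.07,0.115,0],"rot":[0,0,-0.736]},{"delta_pos":[-0.084,0.138,0],"rot":[0,0,-0.884]},{"delta_pos":[-0.098,0.16,0],"rot":[0,0,-1.03]},{"delta_pos":[-0.11,0.183,-0.005],"rot":[0,0,-1.178]}]'|tail -2
python3 - <<'E'
from h import *
vision.capture('wrist');vision.capture('wrist');print(monitor.read_state()['qpos'])
plan([((.495,-.02,.17),179,0)])
E
```

```text
t: 49.6
eef_pos: [0.4558, 0.3589, 0.0039]
ee_rot: [-3.14, 0.004, 0.743]
t: 50.2
eef_pos: [0.4571, 0.3625, 0.0073]
ee_rot: [-3.139, -0.003, 0.745]
force: [0.0, -0.9, 6.4]
grip_width: 0.0395
grip_force: 30.0
t: 50.7
eef_pos: [0.458, 0.3633, 0.1798]
ee_rot: [-3.138, -0.009, 0.745]
grip_width: 0.04
grip_force: 30.0
[ 0.1214675   0.77029956 -0.84935927  1.91541231  0.78236039  0.83137645
 -0.80767787]
d [-0.156, -0.062, 0.008] rot [-0.003, -0.004, -1.206] n 9
```

```bash
P="python3 -m pendant"
$P '[{"delta_pos":[-0.02,-0.008,0],"rot":[0,0,-0.15]},{"delta_pos":[-0.04,-0.016,0],"rot":[0,0,-0.3]},{"delta_pos":[-0.06,-0.024,0],"rot":[0,0,-0.45]},{"delta_pos":[-0.08,-0.032,0],"rot":[0,0,-0.6]},{"delta_pos":[-0.1,-0.04,0],"rot":[0,0,-0.75]},{"delta_pos":[-0.12,-0.048,0],"rot":[0,0,-0.9]},{"delta_pos":[-0.14,-0.055,0],"rot":[0,0,-1.05]},{"delta_pos":[-0.156,-0.062,0.008],"rot":[-0.003,-0.004,-1.2]}]'|head -3
python3 - <<'E'
from h import *
vision.capture('wrist');vision.capture('wrist');print(monitor.read_state()['qpos'])
T=tcp((.494,-.028,.0555),180,68.5)
plan([(T+[0,0,.08],180,68.5),(T,180,68.5)])
E
```

```text
t: 52.4
eef_pos: [0.4954, -0.0153, 0.1712]
ee_rot: [3.136, 0.003, 3.127]
[ 0.58250779  0.88323784 -1.14789804  1.99741909  1.0026087   0.9846378
  0.4629306 ]
d [0.017, -0.011, 0.041] rot [0.016, 1.194, -0.018] n 8
d [-0.074, -0.0, 0.029] rot [0.0, 0.0, 0.0] n 2
```

```bash
P="python3 -m pendant"
$P '[{"delta_pos":[0.017,-0.01,0],"rot":[0.002,0.14,0]},{"delta_pos":[0.017,-0.01,0],"rot":[0.004,0.28,-0.005]},{"delta_pos":[0.017,-0.01,0.01],"rot":[0.006,0.42,-0.007]},{"delta_pos":[0.017,-0.01,0.02],"rot":[0.008,0.56,-0.01]},{"delta_pos":[0.017,-0.01,0.03],"rot":[0.01,0.7,-0.01]},{"delta_pos":[0.017,-0.01,0.041],"rot":[0.012,0.84,-0.013]},{"delta_pos":[0.017,-0.01,0.041],"rot":[0.014,0.98,-0.015]},{"delta_pos":[0.017,-0.01,0.041],"rot":[0.016,1.12,-0.018]}]'|head -3
$P '[{"delta_pos":[0,0,0],"rot":[0,0.074,0]},{"delta_pos":[0,0,0],"rot":[0,0.074,0]},{"delta_pos":[0,0,0],"rot":[0,0.074,0]}]'
python3 - <<'E'
from h import *
vision.capture('wrist');vision.capture('wrist');print(monitor.read_state()['qpos'])
T=tcp((.494,-.028,.0555),180,68.5)
plan([(T,180,68.5)])
E
```

```text
t: 53.3
eef_pos: [0.4789, -0.0224, 0.13]
ee_rot: [-3.134, -1.121, 3.138]
t: 53.6
eef_pos: [0.4785, -0.0231, 0.1307]
ee_rot: [-3.136, -1.189, 3.141]
force: [0.8, 0.1, -0.8]
grip_width: 0.0397
grip_force: 30.0
[ 0.26674776  1.39545716 -0.82611935  1.06163074  0.38276174  2.08775089
  1.01011131]
d [-0.076, -0.004, 0.033] rot [-0.004, 0.008, 0.002] n 2
```

```bash
P="python3 -m pendant"
$P '[{"delta_pos":[-0.03,-0.004,0.013],"rot":[0,-0.02,0]},{"delta_pos":[-0.05,-0.004,0.022],"rot":[0,-0.04,0]},{"delta_pos":[-0.065,-0.004,0.028],"rot":[0,-0.04,0]},{"delta_pos":[-0.074,-0.004,0.032],"rot":[0,-0.04,0]},{"delta_pos":[-0.074,-0.004,0.032],"rot":[0,-0.04,0]}]'
python3 - <<'E'
from h import *
vision.capture('wrist');vision.capture('wrist');print(monitor.read_state()['qpos'],monitor.read_state()['force'])
T=tcp((.494,-.028,.0555),180,66)
plan([(T,180,66)])
E
```

```text
t: 54.2
eef_pos: [0.476, -0.0285, 0.0501]
ee_rot: [3.14, -1.151, -3.137]
force: [0.2, 0.4, -0.7]
grip_width: 0.0401
grip_force: 30.0
[ 0.26627934  1.48681249 -0.80690828  1.041048    0.46563931  1.9959
  1.05079617] [ 0.70829627  0.0171934  -0.92722951]
d [-0.003, 0.0, 0.001] rot [-0.003, 0.002, 0.002] n 1
```

Now to release, retreat and check.

```bash
P="python3 -m pendant"
$P '[{"delta_pos":[0,0,0],"rot":[0,0,0]},{"delta_pos":[0,0,0],"rot":[0,0,0]},{"delta_pos":[0,0,0],"rot":[0,0,0]},{"delta_pos":[0,0,0],"rot":[0,0,0]},{"delta_pos":[0,0,0],"rot":[0,0,0]}]' 0.85 |tail -2
$P '[{"delta_pos":[0,0,-0.04],"rot":[0,0,0]},{"delta_pos":[0,0,-0.08],"rot":[0,0,0]},{"delta_pos":[0.03,0,-0.1],"rot":[0,-0.14,0]},{"delta_pos":[0.06,0,-0.11],"rot":[0,-0.28,0]},{"delta_pos":[0.09,0,-0.12],"rot":[0,-0.42,0]},{"delta_pos":[0.12,0,-0.11],"rot":[0,-0.56,0]},{"delta_pos":[0.15,0,-0.1],"rot":[0,-0.7,0]},{"delta_pos":[0.16,0,-0.06],"rot":[0,-0.84,0]}]' | head -3
$P '[{"delta_pos":[0,0,0],"rot":[0,-0.13,0]},{"delta_pos":[0,0,0],"rot":[0,-0.26,0]},{"delta_pos":[0,0,0],"rot":[0,-0.312,0]},{"delta_pos":[0,0,0],"rot":[0,-0.312,0]},{"delta_pos":[0,0,0],"rot":[0,-0.312,0]}]' |head -3
python3 - <<'E'
from h import *
p=pose();im=vision.capture('wrist');print(p[0],p[1].as_euler('xyz'))
C=cam('wrist',p);print(goldbox(im,C,.057,(.494,-.028),60))
hsv=cv2.cvtColor(im,cv2.COLOR_BGR2HSV);m=cv2.inRange(hsv,(100,150,60),(125,255,255))
for c in cv2.findContours(m,0,2)[0]:
    if cv2.contourArea(c)>40: print('blue',cv2.boundingRect(c),ray(C,cv2.minAreaRect(c)[0],.057))
cv2.imwrite('pics/w11.png',im)
c=goldbox(im,C,.057,(.494,-.028),60)[0].round(4)
plan([((*c,.038),180,0),((*c,.14),180,0),((.46,-.12,.14),135,0),((*PK[0],.11),92,0)])
E
```

```text
grip_width: 0.0746
grip_force: 0.0
t: 55.6
eef_pos: [0.4753, -0.0278, 0.2257]
ee_rot: [-3.142, -0.318, -3.138]
t: 56.1
eef_pos: [0.4736, -0.029, 0.2221]
ee_rot: [-3.14, -0.021, -3.138]
[ 0.47358337 -0.02900132  0.22209065] [-3.14034128 -0.02142515 -3.13821295]
(array([ 0.50165015, -0.02778535]), array([40.7, 39.7]), 0.23686611652374268)
blue (271, 221, 18, 17) [[ 0.50180184 -0.02758616  0.057     ]]
d [-0.031, 0.001, 0.183] rot [-0.001, -0.021, 0.003] n 4
d [0.0, 0.0, -0.102] rot [0.0, 0.0, 0.0] n 3
d [0.042, -0.092, -0.0] rot [0.0, -0.0, 0.785] n 6
d [-0.049, -0.052, 0.03] rot [0.0, -0.0, 0.75] n 6
```

gem_b lies flat with the blue window up at (0.5017,-0.0278). Picking it vertically.

```bash
P="python3 -m pendant"
$P '[{"delta_pos":[-0.031,0.001,0.05],"rot":[0,-0.021,0.003]},{"delta_pos":[-0.031,0.001,0.1],"rot":[0,-0.021,0.003]},{"delta_pos":[-0.031,0.001,0.13],"rot":[0,-0.021,0.003]},{"delta_pos":[-0.031,0.001,0.13],"rot":[0,-0.021,0.003]}]' 0.85 | head -3
python3 - <<'E'
from h import *
vision.capture('wrist');vision.capture('wrist')
plan([((.5017,-.0277,.038),180,0)])
E
```

```text
t: 56.55
eef_pos: [0.4994, -0.028, 0.0867]
ee_rot: [-3.14, -0.009, -3.14]
d [0.0, -0.0, 0.053] rot [-0.001, -0.001, 0.001] n 2
```

```bash
P="python3 -m pendant"
$P '[{"delta_pos":[0,0,0.03],"rot":[0,0,0]},{"delta_pos":[0,0,0.052],"rot":[0,0,0]},{"delta_pos":[0,0,0.052],"rot":[0,0,0]}]' 0.85 | head -3
$P '[{"delta_pos":[0,0,0],"rot":[0,0,0]},{"delta_pos":[0,0,0],"rot":[0,0,0]},{"delta_pos":[0,0,0],"rot":[0,0,0]},{"delta_pos":[0,0,0],"rot":[0,0,0]},{"delta_pos":[0,0,0],"rot":[0,0,0]},{"delta_pos":[0,0,0],"rot":[0,0,0]}]' 0 30
$P '[{"delta_pos":[0,0,-0.05],"rot":[0,0,0]},{"delta_pos":[0,0,-0.1],"rot":[0,0,0]},{"delta_pos":[0.01,-0.03,-0.102],"rot":[0,0,0.13]},{"delta_pos":[0.02,-0.06,-0.102],"rot":[0,0,0.26]},{"delta_pos":[0.03,-0.08,-0.102],"rot":[0,0,0.39]},{"delta_pos":[0.042,-0.092,-0.102],"rot":[0,0,0.52]},{"delta_pos":[0.042,-0.092,-0.102],"rot":[0,0,0.65]},{"delta_pos":[0.042,-0.092,-0.102],"rot":[0,0,0.785]}]' | tail -2
$P '[{"delta_pos":[-0.01,-0.01,0.03],"rot":[0,0,0.13]},{"delta_pos":[-0.02,-0.02,0.03],"rot":[0,0,0.26]},{"delta_pos":[-0.03,-0.03,0.03],"rot":[0,0,0.39]},{"delta_pos":[-0.049,-0.052,0.03],"rot":[0,0,0.52]},{"delta_pos":[-0.049,-0.052,0.03],"rot":[0,0,0.65]},{"delta_pos":[-0.049,-0.052,0.03],"rot":[0,0,0.75]},{"delta_pos":[-0.049,-0.052,0.03],"rot":[0,0,0.75]},{"delta_pos":[-0.049,-0.052,0.03],"rot":[0,0,0.75]}]'
python3 - <<'E'
from h import *
vision.capture('wrist');p=pose();im=vision.capture('wrist')
C=cam('wrist',p);c,s,a=goldbox(im,C,p[0][2]+.019,p[0][:2],60);print('held',c-p[0][:2],s,a)
plan([((*PK[0],.025),92,0)])
E
```

```text
t: 56.95
eef_pos: [0.5022, -0.028, 0.0393]
ee_rot: [-3.14, 0.0, -3.141]
t: 57.55
eef_pos: [0.5019, -0.0282, 0.0398]
ee_rot: [-3.14, 0.001, -3.141]
force: [-1.0, -0.7, 6.7]
grip_width: 0.0398
grip_force: 30.0
grip_width: 0.0396
grip_force: 30.0
t: 59.15
eef_pos: [0.4574, -0.1912, 0.1113]
ee_rot: [-3.141, 0.001, 1.61]
force: [0.0, 0.8, -0.4]
grip_width: 0.0396
grip_force: 30.0
held [0.00109158 0.00277687] [40.1 44.2] 2.8132097721099854
d [-0.0, -0.0, 0.086] rot [-0.0, 0.001, 0.004] n 2
```

```bash
P="python3 -m pendant"
$P '[{"delta_pos":[0,0,0.04],"rot":[0,0,0]},{"delta_pos":[0,0,0.065],"rot":[0,0,0]},{"delta_pos":[0,0,0.075],"rot":[0,0,0]},{"delta_pos":[0,0,0.085],"rot":[0,0,0]},{"delta_pos":[0,0,0.085],"rot":[0,0,0]}]' |head -4
$P '[{"delta_pos":[0,0,0],"rot":[0,0,0]},{"delta_pos":[0,0,0],"rot":[0,0,0]},{"delta_pos":[0,0,0],"rot":[0,0,0]}]' 0.62|tail -2
$P '[{"delta_pos":[0,0,-0.05],"rot":[0,0,0]},{"delta_pos":[-0.05,0,-0.1],"rot":[0,0,0]},{"delta_pos":[-0.1,0,-0.15],"rot":[0,0,0]},{"delta_pos":[-0.14,0,-0.18],"rot":[0,0,0]},{"delta_pos":[-0.14,0,-0.18],"rot":[0,0,0]},{"delta_pos":[-0.14,0,-0.18],"rot":[0,0,0]},{"delta_pos":[-0.14,0,-0.18],"rot":[0,0,0]}]' |head -2
python3 - <<'E'
from h import *
p=pose();im=vision.capture('wrist');C=cam('wrist',p);cv2.imwrite('pics/w12.png',cv2.resize(im,(784,588),interpolation=cv2.INTER_CUBIC))
for k in range(4): print(k,goldbox(im,C,.04,PK[k],24),PK[k])
hsv=cv2.cvtColor(im,cv2.COLOR_BGR2HSV);m=cv2.inRange(hsv,(4,200,120),(15,255,255))
for c in cv2.findContours(m,0,2)[0]:
    if cv2.contourArea(c)>40: print('knob',cv2.boundingRect(c),proj(C,[[.39,-.276,.0665]]))
E
```

```text
t: 59.75
eef_pos: [0.4574, -0.1913, 0.0259]
ee_rot: [-3.141, 0.001, 1.608]
force: [0.0, 0.4, 0.0]
grip_width: 0.0547
grip_force: 0.0
t: 60.75
eef_pos: [0.4623, -0.3318, 0.2072]
0 (array([ 0.45793616, -0.19135568]), array([37.5, 35.6]), 0.7144647836685181) (0.4574, -0.1912)
1 (array([ 0.4602569 , -0.24731476]), array([39. , 38.8]), 0.7689374089241028) (0.4589, -0.2465)
2 (array([ 0.46225906, -0.30249109]), array([39.5, 41.5]), 1.989894151687622) (0.4609, -0.3022)
3 (array([ 0.45913861, -0.35726904]), array([40., 42.]), 1.9753649234771729) (0.4627, -0.3576)
knob (186, 131, 19, 18) [[192.90110089 139.35377056]]
```

View pics/w12.png

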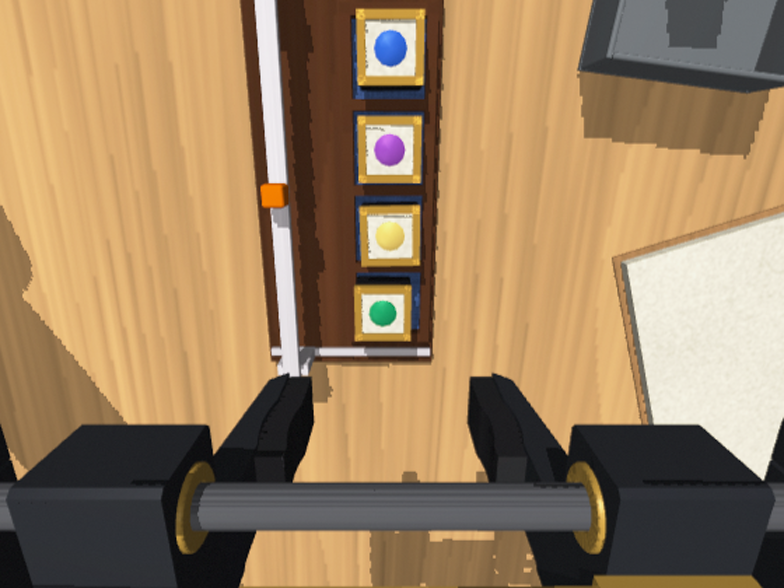

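All four boxes sit window-up in their pockets: blue (391,48), violet (390,150), yellow (390,236), green (383,313). The bar is drawn back with its knob at (273,196). Now the knob.

Run:
```python
from h import *
p=pose();k=ray(cam('wrist',p),(194,141),.0665)[0];print(k)
u=np.array([np.cos(np.radians(92)-np.pi/2),np.sin(np.radians(92)-np.pi/2)]) # tray x
print('tray x of knob',(k[:2]-np.mean(PK,0))@u)
plan([((*k[:2],.11),92,0),((*k[:2],.054),92,0)])
```

```text
[ 0.39041246 -0.27555955  0.0665    ]
tray x of knob -0.06956150641332547
d [0.057, -0.069, 0.096] rot [-0.001, 0.0, 0.002] n 3
d [0.0, -0.0, 0.056] rot [0.0, 0.0, 0.0] n 2
```

```bash
P="python3 -m pendant"
$P '[{"delta_pos":[0.03,-0.035,0.03],"rot":[0,0,0]},{"delta_pos":[0.057,-0.069,0.06],"rot":[0,0,0]},{"delta_pos":[0.057,-0.069,0.096],"rot":[0,0,0]},{"delta_pos":[0.057,-0.069,0.096],"rot":[0,0,0]},{"delta_pos":[0.057,-0.069,0.12],"rot":[0,0,0]},{"delta_pos":[0.057,-0.069,0.14],"rot":[0,0,0]},{"delta_pos":[0.057,-0.069,0.152],"rot":[0,0,0]},{"delta_pos":[0.057,-0.069,0.152],"rot":[0,0,0]}]'
$P '[{"delta_pos":[0,0,0],"rot":[0,0,0]},{"delta_pos":[0,0,0],"rot":[0,0,0]},{"delta_pos":[0,0,0],"rot":[0,0,0]},{"delta_pos":[0,0,0],"rot":[0,0,0]},{"delta_pos":[0,0,0],"rot":[0,0,0]},{"delta_pos":[0,0,0],"rot":[0,0,0]}]' 0 10
$P '[{"delta_pos":[0,0.01,0],"rot":[0,0,0]},{"delta_pos":[0,0.02,0],"rot":[0,0,0]},{"delta_pos":[0,0.03,0],"rot":[0,0,0]},{"delta_pos":[0,0.04,0],"rot":[0,0,0]},{"delta_pos":[0,0.046,0],"rot":[0,0,0]},{"delta_pos":[0,0.046,0],"rot":[0,0,0]}]'
$P '[{"delta_pos":[0,0.002,0],"rot":[0,0,0]},{"delta_pos":[0,0.004,0],"rot":[0,0,0]},{"delta_pos":[0,0.004,0],"rot":[0,0,0]}]'
```

```text
t: 61.6
eef_pos: [0.3926, -0.2763, 0.054]
ee_rot: [-3.141, 0.0, 1.609]
force: [0.2, 0.8, 1.0]
grip_width: 0.0548
grip_force: 0.0
t: 62.2
eef_pos: [0.3911, -0.2771, 0.0547]
ee_rot: [-3.141, 0.001, 1.607]
force: [-1.2, -0.2, 3.7]
grip_width: 0.0134
grip_force: 10.0
t: 62.8
eef_pos: [0.4401, -0.2755, 0.0547]
ee_rot: [3.138, 0.002, 1.608]
force: [1.4, -1.4, 3.5]
grip_width: 0.014
grip_force: 10.0
t: 63.1
eef_pos: [0.4416, -0.2755, 0.0547]
ee_rot: [3.142, 0.002, 1.607]
force: [0.2, -0.9, 5.7]
grip_width: 0.0137
grip_force: 10.0
```

```bash
P="python3 -m pendant"
for i in 1 2 3; do $P '[{"delta_pos":[0,0.001,0],"rot":[0,0,0]},{"delta_pos":[0,0.002,0],"rot":[0,0,0]},{"delta_pos":[0,0.002,0],"rot":[0,0,0]}]' | sed -n '2p;4p;5p'; done
```

```text
eef_pos: [0.4432, -0.2754, 0.0547]
force: [-1.0, -1.1, 6.7]
grip_width: 0.014
eef_pos: [0.4432, -0.2754, 0.0547]
force: [-3.2, -0.8, 8.1]
grip_width: 0.0139
eef_pos: [0.4432, -0.2754, 0.0546]
force: [-7.0, -1.4, 11.1]
grip_width: 0.0141
```

The bar is against its stop: position holds at 0.4432 while the force rises to 7 N. I'll release, lift straight up and take a final look.

```bash
P="python3 -m pendant"
$P '[{"delta_pos":[0,0,0],"rot":[0,0,0]},{"delta_pos":[0,0,0],"rot":[0,0,0]},{"delta_pos":[0,0,0],"rot":[0,0,0]},{"delta_pos":[0,0,0],"rot":[0,0,0]}]' 0.5 | tail -3
$P '[{"delta_pos":[0,0,-0.05],"rot":[0,0,0]},{"delta_pos":[0,0,-0.1],"rot":[0,0,0]},{"delta_pos":[-0.05,0,-0.14],"rot":[0,0,0]},{"delta_pos":[-0.08,0,-0.15],"rot":[0,0,0]},{"delta_pos":[-0.08,0,-0.15],"rot":[0,0,0]},{"delta_pos":[-0.08,0,-0.15],"rot":[0,0,0]},{"delta_pos":[-0.08,0,-0.15],"rot":[0,0,0]}]' |head -2
python3 - <<'E'
from h import *
im=vision.capture('wrist');t=vision.capture('top')
C=cam('wrist');print(proj(C,[[.4432,-.2754,.0665]]))
t=t[100:300,90:450]
cv2.imwrite('pics/w13.png',np.vstack([cv2.resize(im,(400,300)),cv2.resize(t,(400,222))]))
E
```

```text
force: [-0.3, 0.0, 0.5]
grip_width: 0.0432
grip_force: 0.0
t: 65.1
eef_pos: [0.4502, -0.3529, 0.2036]
[[272.17192058 115.97809227]]
```

View pics/w13.png

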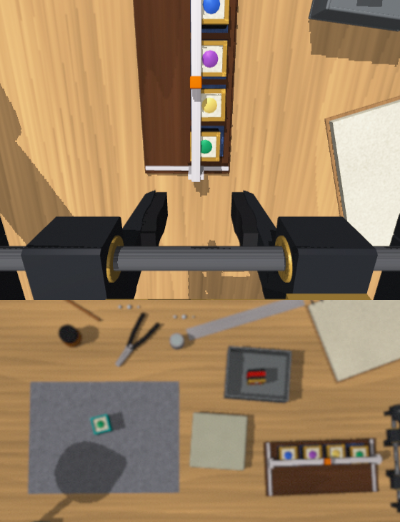

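The bar is home over all four seated boxes, with the knob at (196,82) in the wrist view. The reject is in the bin at (257,377). The only box left on the mat is the turquoise look-alike, and the bystanders haven't moved.

```bash
python3 -c "
from plant import job
print(job.finish_job())"
```

```text
the job is handed in; nothing more can be done
None
```

I handed the job in at about 65 s: all four good boxes (green, blue, yellow, violet) sit window-up in their pockets, the one red-marked box is in the bin, the bar is pushed home, and the loupe, jar and pliers were left alone; the hand-in returned no verdict.

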